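Make up two sampling kits from bench stock

ROBOT

A 6-joint arm with a two-finger parallel gripper is mounted at the origin on a cart in front of the work surface, level with it; the furniture and walls round the work are solid. World frame = base frame: x ahead of the robot, y to its left, z up, the work surface at z = 0. Lengths are in m, angles in degrees, forces in N, time in s.
With the tool pointing down it reaches from about 0.325 to 0.9 m from the base axis. Payload 6.1 kg.
Tool frame: the origin (TCP) lies on the centre line of the jaws, within the pads' length; the fingertips stand env.tip_extent ahead of it and the grasp point (between the pads) lies 5 mm behind it (env.tip_extent is the distance from the TCP to the fingertips, in m); z points along the fingers, y is the direction in which the jaws open and shut (so a half turn about z gives the same grasp; the last joint's range is limited). The gripper opens to 87 mm and grips with 3 to 60 N. Pads are 19 mm wide; open, the fingers measure 117 mm over their backs; the gripper's body (75 mm by 190 mm) begins 51 mm behind the grasp point.
Start: joints at [-74.662, 12.628, 87.462, -0, 79.91, -7.225], TCP at [0.24, -0.577, 0.208] pointing down, gripper open.
Joint ranges: [-170.65, 170.65], [-52.31, 119.04], [5.05, 147.46], [-71.25, 251.25], [11.57, 151.72], [-153.62, 153.62]. Speed limits (degrees/s): [147.25, 147.25, 172.46, 180, 180, 180].

INTERFACE

Orientations are given as a 3x3 rotation matrix whose columns are the frame's x, y, z axes.
In Python, from plant import env, viewer, job gives the robot as it stands.
- The arm moves only by the tool carry_out, never from a script. Its argument "deltas" is a list of rows, each an object of numbers: "wx", "wy", "wz": the turn, a rotation vector about the tool's x, y, z in degrees; "x", "y", "z": the shift along the tool's x, y, z in mm; "claw": the opening in per cent of the stroke, from 0 (shut) to 100 (fully open). In form: [{"wx": .., "wy": .., "wz": .., "x": .., "y": .., "z": .., "claw": ..}, ...]. A call has 1 to 8 rows; each row shifts and turns the commanded pose from where the row before left it, along the tool's axes as they then stand; what a row does not reach is not made up. A row lasts 1/12 s, in which the tool goes at most 41.7 mm and 7.16 degrees, less where a joint would pass 70% of its speed; a pose out of reach is approached as far as the arm can. A call is refused whole if a number of a shift passes 41.7 or a number of a turn 7.16, either way. A call with a gripper value outside its range is refused whole. The fingers move at their own pace and stop on an object; "squeeze" is the grip in N (left out, the last holds). Time passes only in rows, so rows that do not move let the fingers close. It gives the time, the measured TCP pose, the force and the opening at its end, in the units of the state.
- env.state(): the state, without advancing time (a new reading comes with each control period).
- viewer.read_camera(name): name is "side" or "top"; returns a dict with "color" (420x560x3 uint8, red, green, blue), "fov_y" (degrees; the focal length in pixels is half the picture's height over the tangent of half this angle, whatever the lens; pixels are square), "cx", "cy" (the principal point, pixels), "dist_coeffs" ([k1, k2, p1, p2, k3] as OpenCV has them; the pictures are not rectified), "rvec" (rotation vector, rad) and "tvec" (3), from world to camera coordinates, as OpenCV has them. Camera axes: x right, y down, z forward; pixel columns grow to the right and rows downward; lengths in m; the calibration is good to about 2 mm. A picture is of the moment at which its call begins. There is no depth.
- job.hand_in(): hands the job in, once; it reports no verdict.
The state is a dict: "time": time; "joint_positions": joint angles; "qvel": joint speeds; "tau": joint torques, N m; "ee_pos": TCP position; "eef_rot": TCP orientation; "ft_force": force on the tool from outside, world axes, zero at the start; "ft_torque": the same for the moment, N m; "width": finger opening in m.
Only numpy, scipy, OpenCV 4.12 (cv2) and the standard library are available. Lean on these libraries where they do the work, as an engineer would, in place of code of your own. Each camera call takes 0.05 s, during which the arm holds its last target.

TASK

Make up the two sampling kits from the stock on the bench. The long three-compartment tray gets one reagent vial and both tube stoppers, the square two-compartment tray gets the other reagent vial and the pinch clamp: one thing to a compartment, in any order, well inside it and off the ribs, with vials and stoppers standing upright and the clamp lying flat on its underside as it was found. Set each thing down gently instead of dropping it, do not tip the vials over, and leave the bench timer and the marker pen where they are.

Things in the scene. Friction and masses are not known exactly. Their poses are not given: they have to be found in the camera images.
- long_tray: long shallow grey tray, 174 mm (x) by 58 mm (y), fixed. Floor 4 mm above the bench; rim and ribs 3 mm thick, tops 8 mm above the bench. Two ribs at x = -28 and +28 mm make three compartments in a row, centres x = -57, 0, +57 mm, y = 0, each about 53 x 52 mm inside. Origin: centre of the underside, z up. Stands left or right of the stock.
- square_tray: square shallow grey tray, 112 x 112 mm, fixed. Floor 4 mm above the bench; rim and rib 3 mm thick, tops 8 mm above the bench. One rib along y at x = 0 makes two oblong compartments, centres x = -27 and +27 mm, y = 0, each 51 mm (x) by 106 mm (y) inside. Origin: centre of the underside, z up. Stands left or right of the stock.
- vial_a: one of two alike reagent vials: upright round bottle with a pale body and a blue screw cap, 23 mm diameter, 46 mm tall (the body can be gripped up to 40 mm), 30 g. Origin: centre of the underside, z up. Either vial may go to either tray.
- vial_b: one of two alike reagent vials: upright round bottle with a pale body and a blue screw cap, 23 mm diameter, 46 mm tall (the body can be gripped up to 40 mm), 30 g. Origin: centre of the underside, z up. Either vial may go to either tray.
- stopper_a: one of two alike tube stoppers: small red cylinder standing upright on the bench, 17 mm diameter, 25 mm tall, 15 g. Origin: centre of the underside, z up.
- stopper_b: one of two alike tube stoppers: small red cylinder standing upright on the bench, 17 mm diameter, 25 mm tall, 15 g. Origin: centre of the underside, z up.
- clamp: blue plastic pinch clamp lying on the bench, an open loop 43 mm long (its y axis), 11 mm wide (its x axis) and 14 mm high, 15 g. Grip it across its 11 mm width; it may be gripped like a solid block. Origin: centre of the underside, z up. It fits a square-tray compartment easily with its length along the compartment's length.
- timer: bystander: cream bench timer with a red dial, 66 x 66 mm, 46 mm high, loose. Origin: centre of the underside. Leave it alone.
- pen: bystander: black and white marker pen lying on the bench, 135 mm long (its y axis), 16 mm thick, loose. Origin: centre of the underside. Leave it alone.
There are look-alikes about, which are no part of the job. What is meant by the vial_b is not red, and is the smaller of those in its own colour.

How it is judged (in metres and radians):
At the end, for the whole second after the job is handed in: Each kit complete, one thing per compartment: centres within 14.5 mm of its middle (40 mm along the oblong ones), undersides on the tray floor, vials and stoppers within 0.1 rad of upright, clamp within 0.06 rad of flat, all at rest; timer and pen within 20 mm of where they stood (((x of vial_a in the frame of long_tray between -0.0717 and -0.0417 m and y of vial_a in the frame of long_tray between -0.0145 and 0.0145 m) or (x of vial_b in the frame of long_tray between -0.0717 and -0.0417 m and y of vial_b in the frame of long_tray between -0.0145 and 0.0145 m) or (x of stopper_a in the frame of long_tray between -0.0717 and -0.0417 m and y of stopper_a in the frame of long_tray between -0.0145 and 0.0145 m) or (x of stopper_b in the frame of long_tray between -0.0717 and -0.0417 m and y of stopper_b in the frame of long_tray between -0.0145 and 0.0145 m)) and ((x of vial_a in the frame of long_tray between -0.015 and 0.015 m and y of vial_a in the frame of long_tray between -0.0145 and 0.0145 m) or (x of vial_b in the frame of long_tray between -0.015 and 0.015 m and y of vial_b in the frame of long_tray between -0.0145 and 0.0145 m) or (x of stopper_a in the frame of long_tray between -0.015 and 0.015 m and y of stopper_a in the frame of long_tray between -0.0145 and 0.0145 m) or (x of stopper_b in the frame of long_tray between -0.015 and 0.015 m and y of stopper_b in the frame of long_tray between -0.0145 and 0.0145 m)) and ((x of vial_a in the frame of long_tray between 0.0417 and 0.0717 m and y of vial_a in the frame of long_tray between -0.0145 and 0.0145 m) or (x of vial_b in the frame of long_tray between 0.0417 and 0.0717 m and y of vial_b in the frame of long_tray between -0.0145 and 0.0145 m) or (x of stopper_a in the frame of long_tray between 0.0417 and 0.0717 m and y of stopper_a in the frame of long_tray between -0.0145 and 0.0145 m) or (x of stopper_b in the frame of long_tray between 0.0417 and 0.0717 m and y of stopper_b in the frame of long_tray between -0.0145 and 0.0145 m)) and ((x of vial_a in the frame of square_tray between -0.0418 and -0.0128 m and y of vial_a in the frame of square_tray between -0.04 and 0.04 m) or (x of vial_b in the frame of square_tray between -0.0418 and -0.0128 m and y of vial_b in the frame of square_tray between -0.04 and 0.04 m) or (x of clamp in the frame of square_tray between -0.0418 and -0.0128 m and y of clamp in the frame of square_tray between -0.04 and 0.04 m)) and ((x of vial_a in the frame of square_tray between 0.0128 and 0.0418 m and y of vial_a in the frame of square_tray between -0.04 and 0.04 m) or (x of vial_b in the frame of square_tray between 0.0128 and 0.0418 m and y of vial_b in the frame of square_tray between -0.04 and 0.04 m) or (x of clamp in the frame of square_tray between 0.0128 and 0.0418 m and y of clamp in the frame of square_tray between -0.04 and 0.04 m)) and linear speed of each of vial_a, vial_b, stopper_a, stopper_b, clamp below 0.02 m/s and height (world z) of each of vial_a, vial_b, stopper_a, stopper_b, clamp below 0.0065 m and angle between each of vial_a, vial_b, stopper_a, stopper_b's own z axis and vertical below 0.1 rad and angle between clamp's own z axis and vertical below 0.06 rad and distance of each of timer, pen from where it was at the start of the episode below 0.02 m); the robot touches nothing.
It fails at once if a thing is dropped or thrown (faster than 0.6 m/s while no finger touches it) ((linear speed of vial_a above 0.6 m/s and contact force between the fingers and vial_a below 0.05 N) or (linear speed of vial_b above 0.6 m/s and contact force between the fingers and vial_b below 0.05 N) or (linear speed of stopper_a above 0.6 m/s and contact force between the fingers and stopper_a below 0.05 N) or (linear speed of stopper_b above 0.6 m/s and contact force between the fingers and stopper_b below 0.05 N) or (linear speed of clamp above 0.6 m/s and contact force between the fingers and clamp below 0.05 N)).
It fails at once if a vial is tipped over (more than 35 degrees) (angle between any of vial_a, vial_b's own z axis and vertical above 0.61 rad).
It fails at once if the bench timer is moved more than 20 mm (distance of timer from where it was at the start of the episode above 0.02 m).
It fails at once if the marker pen is moved more than 20 mm (distance of pen from where it was at the start of the episode above 0.02 m).
It also fails if it takes over 115 s, if anything falls off the work surface, if the arm or the gripper's body presses on something with over 40 N, if the wrist force passes 120 N, or if a joint passes its speed limit or range.

## Working session

There is one attempt and no reset: what is moved stays moved. The work goes in short steps, Python scripts to look and compute and a tool call to move; the robot and the scene stay as the last step left them, time stands still between calls to the robot, and variables do not carry over. Pictures are saved under pics/ and viewed, and the job is handed in when it is done.

Besides the shell and the picture viewer there is one more tool, called after "Emit:" as a command line: name --argument value ..., lists and objects as JSON in quotes. carry_out: Moves the arm, as the interface text tells. Its arguments: {"type":"object","properties":{"deltas":{"type":"array","items":{"type":"object","properties":{"wx":{"type":"number"},"wy":{"type":"number"},"wz":{"type":"number"},"x":{"type":"number"},"y":{"type":"number"},"z":{"type":"number"},"claw":{"type":"number"}}}},"squeeze":{"type":"number"}},"required":["deltas"]}

```bash
ls; mkdir -p pics; python3 - <<'E'
from plant import env, viewer, job
import cv2
s=env.state(); print(s['time'],s['ee_pos'],s['eef_rot'],s['width'],env.tip_extent)
for n in('side','top'):
    d=viewer.read_camera(n); c=d.pop('color'); print(n,d)
    cv2.imwrite(f'pics/{n}0.png',c[:,:,::-1])
E
```

```text
pics
0.0 [ 0.2396398  -0.57652866  0.20642499] [[ 9.23438018e-01  3.83747233e-01 -5.36088198e-04]
 [ 3.83747542e-01 -9.23436150e-01  1.87106213e-03]
 [ 2.22971691e-04 -1.93353243e-03 -9.99998106e-01]] 0.08722242444758772 0.014
side {'fov_y': 57.54806749858125, 'cx': 285.44413385065957, 'cy': 206.65234018985498, 'dist_coeffs': array([-0.01670279,  0.        ,  0.        ,  0.        ,  0.        ]), 'rvec': array([ 0.36236271, -2.72323484,  1.2446505 ]), 'tvec': array([0.46660529, 0.10379889, 0.87597389])}
top {'fov_y': 51.88137704354175, 'cx': 290.23277316839324, 'cy': 213.83138645224756, 'dist_coeffs': array([0.00692788, 0.        , 0.        , 0.        , 0.        ]), 'rvec': array([ 2.10887207, -2.1135461 ,  0.17262072]), 'tvec': array([-0.01428849,  0.5184387 ,  0.98835595])}
```

View pics/top0.png

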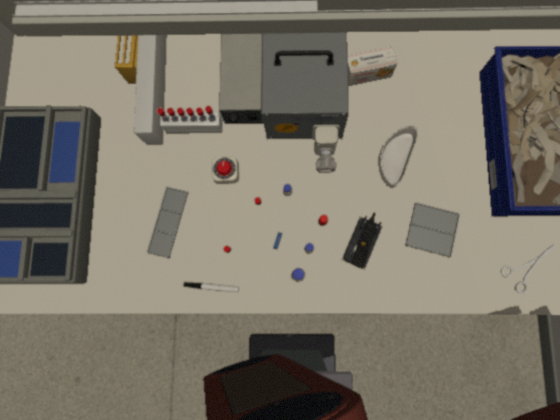

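View pics/side0.png

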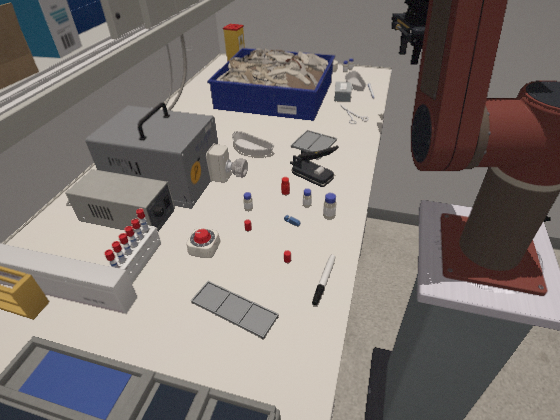

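```bash
cat > h.py <<'E'
import numpy as np, cv2
from scipy.optimize import least_squares
def get(n):
    from plant import viewer
    return viewer.read_camera(n)
def K(d):
    h=d['color'].shape[0]; f=h/2/np.tan(np.radians(d['fov_y'])/2)
    return np.array([[f,0,d['cx']],[0,f,d['cy']],[0,0,1.]])
def proj(d,P):
    return cv2.projectPoints(np.atleast_2d(np.array(P,float)),d['rvec'],d['tvec'],K(d),d['dist_coeffs'])[0][:,0]
def ray(d,uv):
    n=cv2.undistortPoints(np.array(uv,float).reshape(-1,1,2),K(d),d['dist_coeffs'])[:,0]
    R=cv2.Rodrigues(d['rvec'])[0]
    return -R.T@d['tvec'], np.c_[n,np.ones(len(n))]@R
def atz(d,uv,z):
    o,r=ray(d,uv); return o+r*((z-o[2])/r[:,2])[:,None]
def tri(dl,uvl):
    A=0;b=0
    for d,uv in zip(dl,uvl):
        o,r=ray(d,uv); r=r[0]/np.linalg.norm(r[0]); M=np.eye(3)-np.outer(r,r); A=A+M; b=b+M@o
    return np.linalg.solve(A,b)
def crop(d,name,x0,y0,x1,y1,s):
    cv2.imwrite('pics/'+name,cv2.resize(d['color'][y0:y1,x0:x1,::-1],None,fx=s,fy=s,interpolation=cv2.INTER_CUBIC))
E
python3 - <<'E'
from h import *
t=get('top'); s=get('side')
crop(t,'tc.png',140,160,340,300,4)
crop(s,'sc.png',180,120,360,340,2.7)
crop(t,'tq.png',340,120,480,280,3.7)
import pickle; pickle.dump((t,s),open('im.pkl','wb'))
E
```

```text
(no output)
```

View pics/tc.png

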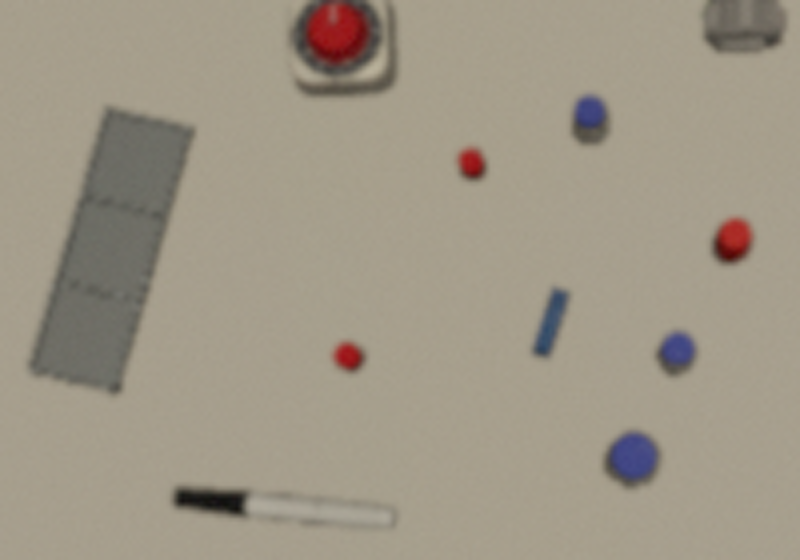

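View pics/sc.png

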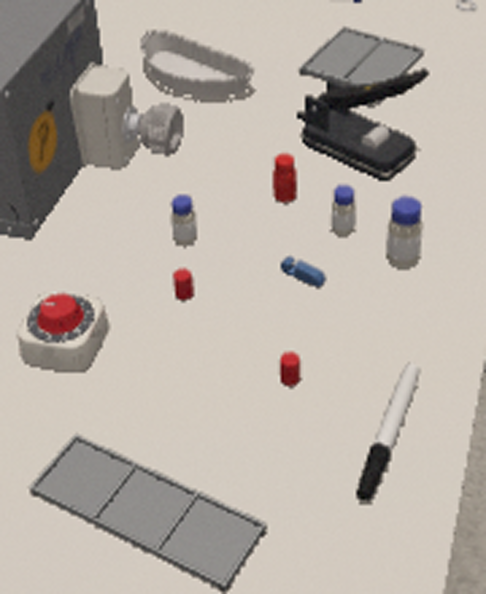

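View pics/tq.png

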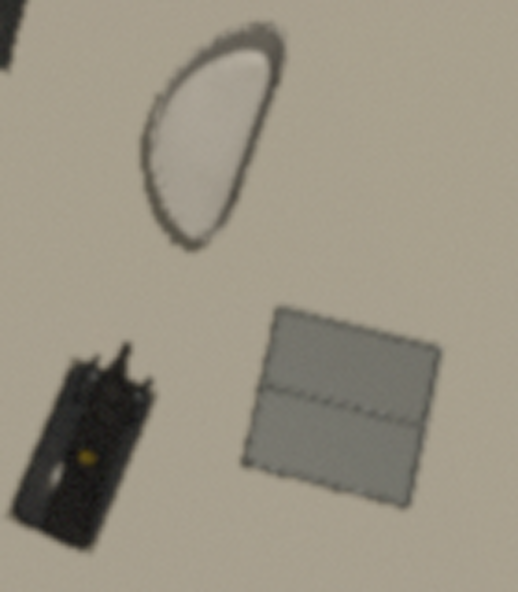

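```bash
cat >> h.py <<'E'
def seg(d,col,c,r=14):
    im=d['color'].astype(int); R,G,B=im[...,0],im[...,1],im[...,2]
    m={'blue':(B-R>35),'red':(R-G>50),'clamp':(B-R>25)}[col]
    m=m.astype(np.uint8); u,v=c
    mm=np.zeros_like(m); mm[v-r:v+r+1,u-r:u+r+1]=m[v-r:v+r+1,u-r:u+r+1]
    n,l,st,ce=cv2.connectedComponentsWithStats(mm)
    k=1+np.argmin([np.hypot(*(ce[i]-c)) - 0.1*st[i,4] for i in range(1,n)])
    return ce[k],st[k],l==k
th=np.linspace(0,2*np.pi,40,endpoint=False)
def cyl(x,y,z0,z1,r):
    return np.array([[x+r*np.cos(a),y+r*np.sin(a),z] for z in(z0,z1) for a in th])
def cen(d,P):
    h=cv2.convexHull(proj(d,P).astype(np.float32)); M=cv2.moments(h); return np.array([M['m10']/M['m00'],M['m01']/M['m00']]),M['m00']
def fit(ds,cs,r,hh):
    # center x,y and base z of a cylinder of radius r height hh
    f=lambda p:np.concatenate([cen(d,cyl(p[0],p[1],p[2],p[2]+hh,r))[0]-c for d,c in zip(ds,cs)])
    g=tri(ds,cs); s=least_squares(f,[g[0],g[1],g[2]-hh/2]); return s.x,np.abs(s.fun).max()
E
python3 - <<'E'
from h import *; import pickle
t,s=pickle.load(open('im.pkl','rb'))
T=[('blue',(287,188),(248,196),8,10),('blue',(309,248),(307,192),8,10),('blue',(298,274),(330,199),11.5,12),('red',(323,219),(285,184),8,10),('red',(258,200),(248,226),8.5,25),('red',(227,249),(287,256),8.5,25)]
for col,a,b,r,h in T:
    ca,sa,_=seg(t,col,a);cb,sb,_=seg(s,col,b)
    print(col,ca.round(1),sa[4],cb.round(1),sb, *fit([t,s],[ca,cb],r/1000,h/1000))
    x=fit([t,s],[ca,cb],r/1000,h/1000)[0]; P=cyl(x[0],x[1],x[2],x[2]+h/1000,r/1000); print('  area model',cen(t,P)[1],cen(s,P)[1],'px box',np.ptp(proj(s,P),0))
ca,sa,m=seg(t,'clamp',(278,240)); cb,sb,m2=seg(s,'clamp',(292,221),18); print('clamp',ca,sa,cb,sb,tri([t,s],[ca,cb]))
for mm,d in((m,t),(m2,s)):
    v,u=np.nonzero(mm); p=atz(d,np.c_[u,v],0.010); c=p[:,:2].mean(0); w,V=np.linalg.eigh(np.cov((p[:,:2]-c).T)); print(c,np.sqrt(w*12),np.degrees(np.arctan2(V[1,1],V[0,1])))
E
```

```text
blue [286.9 187.6] 34 [247.  195.3] [244 192   7   7  39] [ 0.58625664 -0.00680996  0.03693923] 0.5028943827539081
  area model 39.10273459064774 38.398447568761185 px box [6.57125974 6.97567224]
blue [309.1 246.9] 39 [306.9 191.8] [304 189   7   7  41] [ 0.44127286 -0.06007443  0.03637224] 0.7672713365730601
  area model 38.4068361222744 37.631134572206065 px box [6.28727096 6.89679056]
blue [297.8 273.5] 85 [330.2 197.5] [326 193  10  10  86] [ 0.37690387 -0.03320849  0.05108573] 0.5489184913864165
  area model 80.25086167640984 78.70422460022382 px box [9.67325712 9.67367225]
red [323.  219.2] 70 [284.9 185.3] [281 177   9  18 129] [ 0.51055882 -0.09487491  0.01821341] 0.5098687911936963
  area model 37.700361950555816 33.82065954944119 px box [5.94134372 6.51718559]
red [257.5 200.1] 35 [247.3 224.6] [244 219   7  12  65] [0.56137801 0.06779006 0.00078298] 0.34891699433200074
  area model 51.368983656167984 77.76067901600618 px box [ 7.74879478 12.18063374]
red [226.3 248.5] 34 [286.9 255.9] [284 250   7  13  79] [0.44000807 0.14251186 0.00225791] 0.4354220582988262
  area model 51.7580300263362 90.85301190475002 px box [ 7.70760495 13.20025447]
clamp [277.11111111 240.33333333] [274 233   7  15  45] [292.02325581 220.23255814] [284 215  16  11  86] [0.46091795 0.01824017 0.00711728]
[0.45940936 0.01790883] [0.00740701 0.03708288] 161.65527094912636
[0.46135844 0.02119899] [0.01868653 0.0433016 ] 158.77030586888972
```

```bash
cat >> h.py <<'E'
def box(x,y,z0,yaw,L,W,H):
    c,s=np.cos(yaw),np.sin(yaw)
    return np.array([[x+c*a*L/2-s*b*W/2,y+s*a*L/2+c*b*W/2,z] for z in(z0,z0+H) for a in(-1,1) for b in(-1,1)])
def softmask(d,P,shape,S=4):
    h=cv2.convexHull(proj(d,P).astype(np.float32))[:,0]
    m=np.zeros((shape[0]*S,shape[1]*S),np.uint8)
    cv2.fillPoly(m,[np.round(((h+0.5)*S-0.5)*16).astype(np.int32)],255,shift=4)
    return cv2.GaussianBlur(cv2.resize(m,(shape[1],shape[0]),interpolation=cv2.INTER_AREA)/255.,(0,0),0.8)
from scipy.optimize import minimize
def fitbox(ds,ms,p0,L,W,H,zfree=False):
    tg=[cv2.GaussianBlur(m.astype(float),(0,0),0.8) for m in ms]
    def f(p):
        z=p[3] if zfree else 0
        return sum(((softmask(d,box(p[0],p[1],z,p[2],L,W,H),m.shape)-t)**2).sum() for d,m,t in zip(ds,ms,tg))
    p0=list(p0)+([0.0] if zfree else []); n=len(p0)
    sim=np.array([p0]+[[p0[j]+(([.01,.01,.1,.01])[i] if i==j else 0) for j in range(n)] for i in range(n)])
    r=minimize(f,p0,method='Nelder-Mead',options=dict(initial_simplex=sim,xatol=1e-5,fatol=1e-3,maxiter=600)); return r.x,r.fun,sum(t.sum() for t in tg)
def traymask(d,poly):
    im=d['color'].astype(int); g=cv2.GaussianBlur(d['color'],(0,0),0.6).mean(2)
    k=np.zeros(g.shape,np.uint8); cv2.fillPoly(k,[np.array(poly,np.int32)],1)
    bg=np.median(g[(cv2.dilate(k,np.ones((7,7)))>0)&(k==0)]); fg=np.median(g[cv2.erode(k,np.ones((9,9)))>0])
    m=((g<(bg+fg)/2)&(cv2.dilate(k,np.ones((7,7)))>0)).astype(np.uint8)
    m=cv2.morphologyEx(m,cv2.MORPH_CLOSE,np.ones((5,5)))
    n,l,st,_=cv2.connectedComponentsWithStats(m); return l==1+np.argmax(st[1:,4])
E
cat > m.py <<'E'
from h import *; import pickle
t,s=pickle.load(open('im.pkl','rb'))
tp=[(167,187),(188,192),(170,258),(148,253)]
tl=atz(t,tp,0.008)
print('long corners',tl.round(3).tolist())
sp=proj(s,tl); print(sp.round(0).tolist())
c=tl.mean(0); d=tl[0]-tl[3]; y0=np.arctan2(d[1],d[0])
ms=[traymask(t,tp),traymask(s,sp)]
for dd,mm in(([t,s],ms),([t],ms[:1]),([s],ms[1:])): print('long',fitbox(dd,mm,[c[0],c[1],y0],.174,.058,.008))
print('long zfree',fitbox([t,s],ms,[c[0],c[1],y0],.174,.058,.008,True))
tq=[(340+u/3.7,120+v/3.7) for u,v in((277,307),(441,347),(408,507),(243,464))]
tl=atz(t,tq,0.008); print('sq',tl.round(3).tolist()); sq=proj(s,tl); print(sq.round(0).tolist())
c=tl.mean(0); d=tl[0]-tl[3]; y0=np.arctan2(d[1],d[0])
mq=[traymask(t,tq),traymask(s,sq)]
for dd,mm in(([t,s],mq),([t],mq[:1]),([s],mq[1:])): print('sq',fitbox(dd,mm,[c[0],c[1],y0],.112,.112,.008))
print('sq zfree',fitbox([t,s],mq,[c[0],c[1],y0],.112,.112,.008,True))
ca=[seg(t,'clamp',(278,240))[2],seg(s,'clamp',(292,221),18)[2]]
for dd,mm in(([t,s],ca),([t],ca[:1]),([s],ca[1:])): print('clamp',fitbox(dd,mm,[.46,.0185,np.radians(72)],.011,.043,.014))
E
python3 m.py
```

```text
long corners [[0.597, 0.299, 0.008], [0.584, 0.245, 0.008], [0.417, 0.282, 0.008], [0.429, 0.338, 0.008]]
[[193.0, 299.0], [210.0, 280.0], [280.0, 312.0], [266.0, 335.0]]
long (array([ 0.50938994,  0.29418304, -0.22749018]), np.float64(16.77024441449594), np.float64(3972.000000000002))
long (array([ 0.5081993 ,  0.29441386, -0.23217007]), np.float64(2.4366794624186534), np.float64(1653.0000000000007))
long (array([ 0.51031339,  0.29453185, -0.2260126 ]), np.float64(4.388062942850048), np.float64(2319.000000000001))
long zfree (array([ 0.50919208,  0.29460208, -0.23257471, -0.00060943]), np.float64(14.983528942947284), np.float64(3972.000000000002))
sq [[0.552, -0.325, 0.008], [0.524, -0.432, 0.008], [0.418, -0.403, 0.008], [0.446, -0.297, 0.008]]
[[292.0, 145.0], [308.0, 130.0], [338.0, 138.0], [323.0, 154.0]]
sq (array([ 0.48650798, -0.36360656, -0.264304  ]), np.float64(41.05771685613014), np.float64(2994.000000000001))
sq (array([ 0.48631873, -0.36438347, -0.26069887]), np.float64(3.7711634069464783), np.float64(2186.000000000001))
sq (array([ 0.48623478, -0.36077111, -0.24903785]), np.float64(28.508245190661054), np.float64(808.0000000000002))
sq zfree (array([ 0.48663444, -0.36464318, -0.27185012, -0.00171486]), np.float64(35.652853049515585), np.float64(2994.000000000001))
clamp (array([0.46230673, 0.01796746, 1.25753656]), np.float64(30.73250701222757), np.float64(131.00000000000006))
clamp (array([0.45826389, 0.01846142, 1.24606607]), np.float64(18.482932543755854), np.float64(45.000000000000014))
clamp (array([0.46286989, 0.01779012, 1.24000468]), np.float64(10.528569515107453), np.float64(86.00000000000003))
```

```bash
cat >> h.py <<'E'
def plan(x,y,z,psi=None):
    from plant import env
    s=env.state(); R=np.array(s['eef_rot']); p=np.array(s['ee_pos'])
    cur=np.degrees(np.arctan2(R[1,1],R[0,1]))
    d=R.T@(np.array([x,y,z])-p)*1000
    print('t',round(s['time'],2),'pos',p.round(4),'psi',cur.round(2),'w',round(s['width']*1000,1),'tool d mm',d.round(1), 'dist',np.linalg.norm(d).round(0),'rows',np.ceil(abs(d).max()/36))
    if psi is not None: print(' wz total',-(((psi-cur)+180)%360-180))
    print(' F',np.round(s['ft_force'],1))
E
python3 - <<'E'
from h import *; import pickle
t,s=pickle.load(open('im.pkl','rb'))
print('arm tip',tri([t,s],[(374,214),(337,150)]))
crop(s,'dev.png',270,110,360,200,6); crop(t,'devt.png',330,190,400,280,6)
a=np.radians(-13.1); b=np.radians(-15.1)
for k in(-57,0,57): print('L',k,.5092+k/1e3*np.cos(a),.2944+k/1e3*np.sin(a))
for k in(-27,27): print('S',k,.4865+k/1e3*np.cos(b),-.3642+k/1e3*np.sin(b))
import cv2
plan(.441,-.060,.15,-13)
E
```

```text
arm tip [ 0.44946011 -0.20594029  0.09649096]
L -57 0.45368336986509405 0.30731912452390076
L 0 0.5092 0.2944
L 57 0.5647166301349059 0.28148087547609923
S -27 0.4604322389662609 -0.35716637826664854
S 27 0.512567761033739 -0.3712336217333515
t 0.2 pos [ 0.2397 -0.5768  0.2069] psi -67.43 w 87.0 tool d mm [ 384.2 -399.9   57.4] dist 557.0 rows 12.0
 wz total -54.434203414908325
 F [ 0.  -0.1  0.1]
```

View pics/dev.png

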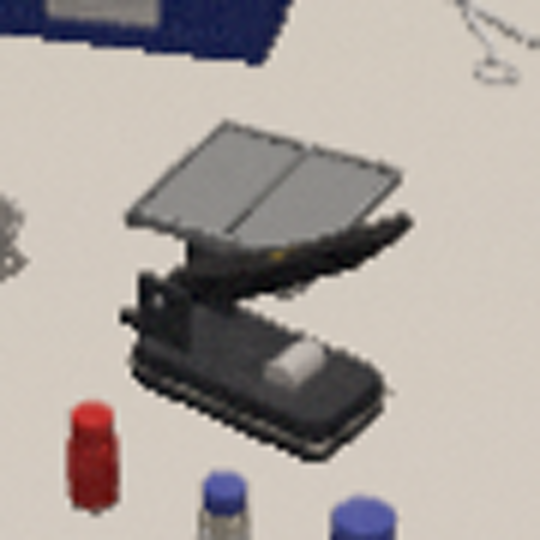

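View pics/devt.png

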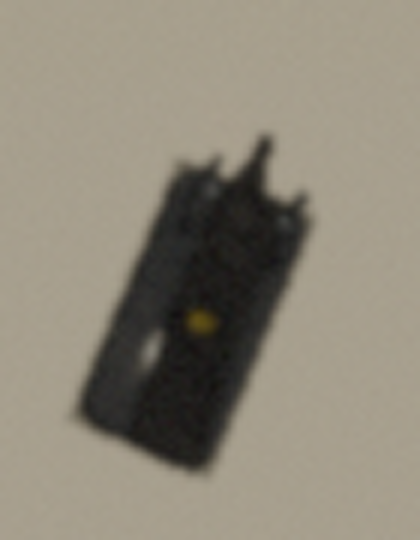

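Emit:
carry_out --deltas '[{"wz":-6.8},{"wz":-6.8},{"wz":-6.8},{"wz":-6.8},{"wz":-6.8},{"wz":-6.8},{"wz":-6.8},{"wz":-6.8,"claw":55}]' --squeeze 15

```text
$.deltas[0]: bad value
```

```bash
python3 - <<'E'
from h import *; import pickle
t,s=pickle.load(open('im.pkl','rb'))
print('dot',tri([t,s],[(363.3,243.7),(316.7,152.2)]),'tip',tri([t,s],[(364,266),(337.5,147)]),tri([t,s],[(354,263),(337.5,147)]))
E
```

```text
dot [ 0.44320061 -0.18256462  0.08509785] tip [ 0.38899262 -0.17876111  0.11263767] [ 0.39033139 -0.15567318  0.12705938]
```

Emit:
carry_out --deltas '[{"wx":0,"wy":0,"wz":-6.8,"x":0,"y":0,"z":0,"claw":55},{"wx":0,"wy":0,"wz":-6.8,"x":0,"y":0,"z":0,"claw":55},{"wx":0,"wy":0,"wz":-6.8,"x":0,"y":0,"z":0,"claw":55},{"wx":0,"wy":0,"wz":-6.8,"x":0,"y":0,"z":0,"claw":55},{"wx":0,"wy":0,"wz":-6.8,"x":0,"y":0,"z":0,"claw":55},{"wx":0,"wy":0,"wz":-6.8,"x":0,"y":0,"z":0,"claw":55},{"wx":0,"wy":0,"wz":-6.8,"x":0,"y":0,"z":0,"claw":55},{"wx":0,"wy":0,"wz":-6.8,"x":0,"y":0,"z":0,"claw":55}]' --squeeze 15

```text
time: 0.87
ee_pos: [0.2398, -0.577, 0.2072]
eef_rot: [[0.22, 0.976, -0.0], [0.976, -0.22, 0.001], [0.0, -0.0, -1.0]]
ft_force: [0.0, 0.3, 0.2]
width: 0.0495
```

```bash
python3 - <<'E'
from h import *
plan(.441,-.060,.18,-13)
E
```

```text
t 0.87 pos [ 0.2398 -0.577   0.2072] psi -12.7 w 49.5 tool d mm [548.5  82.7  27.5] dist 555.0 rows 16.0
 wz total 0.30049124613219647
 F [0.  0.3 0.2]
```

Emit:
carry_out --deltas '[{"wx":0,"wy":0,"wz":0,"x":20,"y":3,"z":0,"claw":55},{"wx":0,"wy":0,"wz":0,"x":35,"y":5,"z":0,"claw":55},{"wx":0,"wy":0,"wz":0,"x":40,"y":6,"z":0,"claw":55},{"wx":0,"wy":0,"wz":0,"x":40,"y":6,"z":0,"claw":55},{"wx":0,"wy":0,"wz":0,"x":40,"y":6,"z":0,"claw":55},{"wx":0,"wy":0,"wz":0,"x":40,"y":6,"z":0,"claw":55},{"wx":0,"wy":0,"wz":0,"x":40,"y":6,"z":0,"claw":55},{"wx":0,"wy":0,"wz":0,"x":40,"y":6,"z":0,"claw":55}]'

```text
time: 1.53
ee_pos: [0.3494, -0.2978, 0.2074]
eef_rot: [[0.226, 0.974, 0.0], [0.974, -0.226, -0.0], [0.0, 0.0, -1.0]]
ft_force: [0.9, 0.1, 0.3]
width: 0.0478
```

Emit:
carry_out --deltas '[{"wx":0,"wy":0,"wz":0,"x":40,"y":6,"z":0,"claw":55},{"wx":0,"wy":0,"wz":0,"x":40,"y":6,"z":0,"claw":55},{"wx":0,"wy":0,"wz":0,"x":40,"y":6,"z":0,"claw":55},{"wx":0,"wy":0,"wz":0,"x":40,"y":6,"z":0,"claw":55},{"wx":0,"wy":0,"wz":0,"x":40,"y":6,"z":0,"claw":55},{"wx":0,"wy":0,"wz":0,"x":30,"y":5,"z":0,"claw":55},{"wx":0,"wy":0,"wz":0,"x":20,"y":3,"z":0,"claw":55},{"wx":0,"wy":0,"wz":0,"x":0,"y":0,"z":0,"claw":55}]'

```text
time: 2.2
ee_pos: [0.4434, -0.0613, 0.2075]
eef_rot: [[0.221, 0.975, 0.001], [0.975, -0.221, 0.001], [0.001, 0.0, -1.0]]
ft_force: [0.2, -0.4, -0.8]
width: 0.0481
```

```bash
python3 - <<'E'
from h import *
plan(.441,-.060,.024)
t=get('top'); crop(t,'a1.png',180,130,420,310,3.3)
E
```

```text
t 2.2 pos [ 0.4434 -0.0613  0.2075] psi -12.79 w 48.1 tool d mm [  0.5  -2.7 183.5] dist 184.0 rows 6.0
 F [ 0.2 -0.4 -0.8]
```

View pics/a1.png

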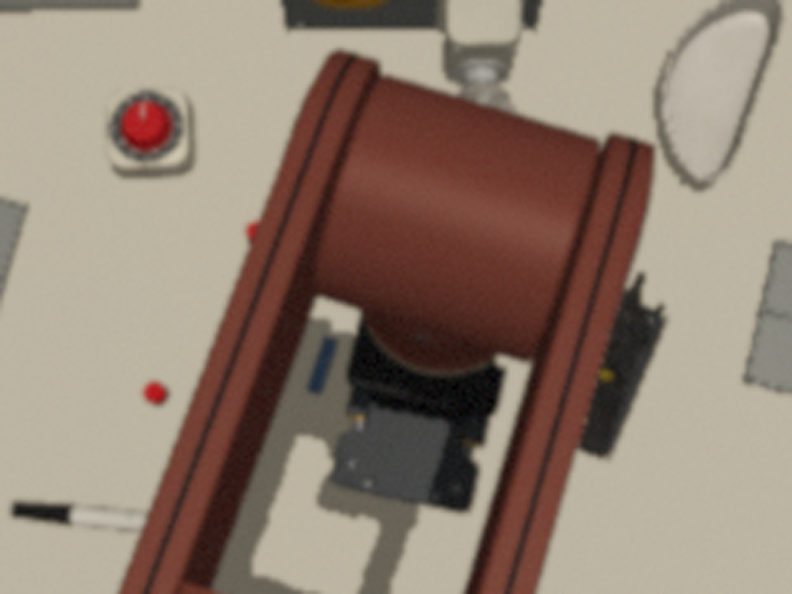

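Emit:
carry_out --deltas '[{"wx":0,"wy":0,"wz":0,"x":0.5,"y":-2.5,"z":20,"claw":55},{"wx":0,"wy":0,"wz":0,"x":0,"y":0,"z":30,"claw":55},{"wx":0,"wy":0,"wz":0,"x":0,"y":0,"z":30,"claw":55},{"wx":0,"wy":0,"wz":0,"x":0,"y":0,"z":20,"claw":55},{"wx":0,"wy":0,"wz":0,"x":0,"y":0,"z":15,"claw":55},{"wx":0,"wy":0,"wz":0,"x":0,"y":0,"z":0,"claw":55}]'

```text
time: 2.75
ee_pos: [0.4371, -0.0639, 0.0889]
eef_rot: [[0.227, 0.974, -0.007], [0.974, -0.227, 0.002], [0.0, -0.007, -1.0]]
ft_force: [-1.1, 0.9, 0.1]
width: 0.048
```

```bash
python3 - <<'E'
from h import *
plan(.441,-.060,.024)
t=get('side'); crop(t,'a2.png',220,100,420,260,4)
E
```

```text
t 2.75 pos [ 0.4371 -0.0639  0.0889] psi -13.11 w 48.0 tool d mm [ 4.7  3.4 64.9] dist 65.0 rows 2.0
 F [-1.1  0.9  0.1]
```

View pics/a2.png

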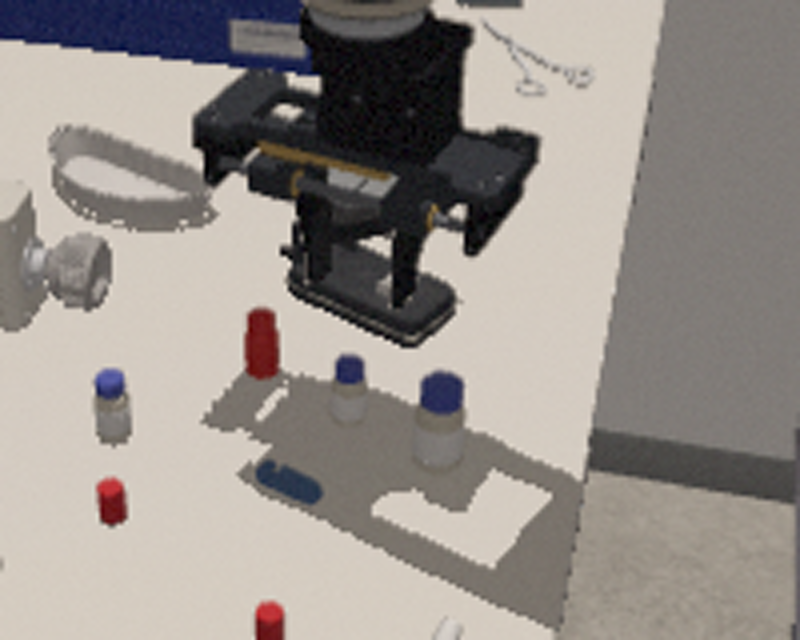

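Emit:
carry_out --deltas '[{"wx":0,"wy":0,"wz":0,"x":0,"y":0,"z":0,"claw":55},{"wx":0,"wy":0,"wz":0,"x":0,"y":0,"z":0,"claw":55}]'

```text
time: 2.97
ee_pos: [0.4413, -0.0645, 0.094]
eef_rot: [[0.226, 0.974, 0.002], [0.974, -0.226, -0.001], [-0.0, 0.002, -1.0]]
ft_force: [-0.2, 0.4, 0.2]
width: 0.0479
```

Emit:
carry_out --deltas '[{"wx":0,"wy":0,"wz":0,"x":4.3,"y":-1.3,"z":10,"claw":55},{"wx":0,"wy":0,"wz":0,"x":0,"y":0,"z":20,"claw":55},{"wx":0,"wy":0,"wz":0,"x":0,"y":0,"z":20,"claw":55},{"wx":0,"wy":0,"wz":0,"x":0,"y":0,"z":15,"claw":55},{"wx":0,"wy":0,"wz":0,"x":0,"y":0,"z":5,"claw":55},{"wx":0,"wy":0,"wz":0,"x":0,"y":0,"z":0,"claw":55},{"wx":0,"wy":0,"wz":0,"x":0,"y":0,"z":0,"claw":55},{"wx":0,"wy":0,"wz":0,"x":0,"y":0,"z":0,"claw":55}]'

```text
time: 3.63
ee_pos: [0.4411, -0.0594, 0.0237]
eef_rot: [[0.225, 0.974, 0.002], [0.974, -0.225, -0.001], [-0.0, 0.002, -1.0]]
ft_force: [-0.3, -0.4, 0.2]
width: 0.0477
```

```bash
python3 - <<'E'
from h import *
plan(.441,-.060,.024)
t=get('side'); crop(t,'a3.png',260,130,380,230,6)
E
```

```text
t 3.63 pos [ 0.4411 -0.0594  0.0237] psi -13.03 w 47.7 tool d mm [-0.6 -0.  -0.3] dist 1.0 rows 1.0
 F [-0.3 -0.4  0.2]
```

View pics/a3.png

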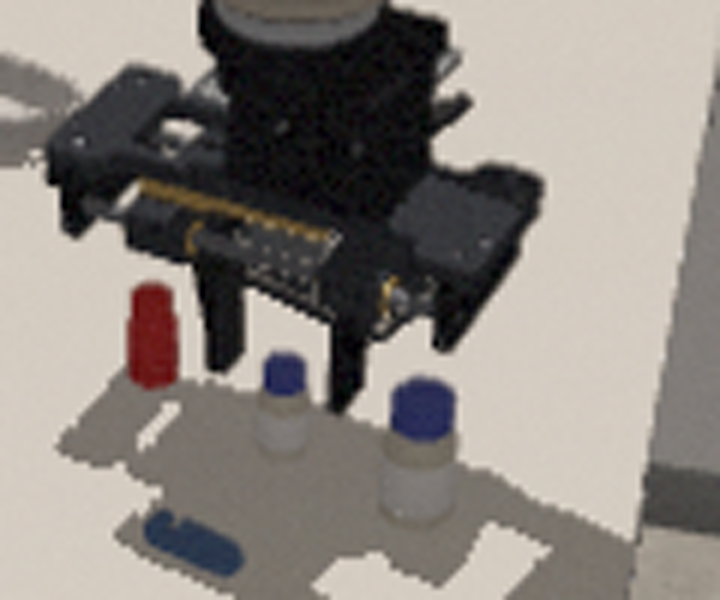

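```bash
python3 - <<'E'
from h import *; import pickle
t,s=pickle.load(open('im.pkl','rb'))
o=np.array([.4411,-.0594]); j=np.array([.974,-.225])*.024
print(proj(s,[[*(o+j),.0097],[*(o-j),.0097],[*o,.0097],[*o,.0]]))
t=get('top'); print(proj(t,[[*o,.03]])); crop(t,'a4.png',230,180,400,310,4)
for k in np.arange(-.14,-.05,.01): print(k,proj(s,[[.4411,k,.0097]]))
E
```

```text
[[299.13864279 198.78977315]
 [315.53881625 204.21393967]
 [307.26687035 201.47798419]
 [307.18282693 204.28436057]]
[[308.66874333 246.72988207]]
-0.14 [[313.813063   183.47473976]]
-0.13 [[313.04049459 185.59968575]]
-0.12 [[312.25717113 187.75414797]]
-0.10999999999999999 [[311.46286936 189.93873778]]
-0.09999999999999998 [[310.65735987 192.1540833 ]]
-0.08999999999999997 [[309.8404069  194.40082999]]
-0.07999999999999996 [[309.01176812 196.67964125]]
-0.06999999999999995 [[308.17119441 198.99119907]]
-0.05999999999999994 [[307.31842963 201.33620458]]
```

View pics/a4.png

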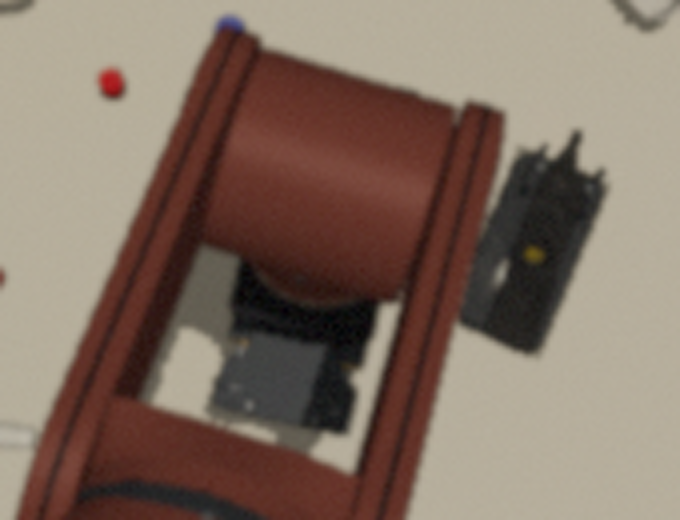

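```bash
python3 - <<'E'
from h import *; import pickle
t,s=pickle.load(open('im.pkl','rb'))
o=np.array([.4413,-.0645]); j=np.array([.974,-.225])*.0315
for z in(.08,.094,.1,.11): print(z,proj(s,[[*(o+j),z],[*(o-j),z]]).tolist())
im=get('side'); 
crop(im,'a5.png',270,150,340,215,11)
E
```

```text
0.08 [[297.17510612092667, 175.44724333974548], [319.66582041809033, 182.3318063226051]]
0.094 [[297.2064461429365, 170.95958516393293], [319.9152509318188, 177.79988643335992]]
0.1 [[297.22004217097526, 169.01036847560417], [320.0235801468497, 175.83076802330848]]
0.11 [[297.24292554768033, 165.72640946567356], [320.2060734580789, 172.51235261118214]]
```

View pics/a5.png

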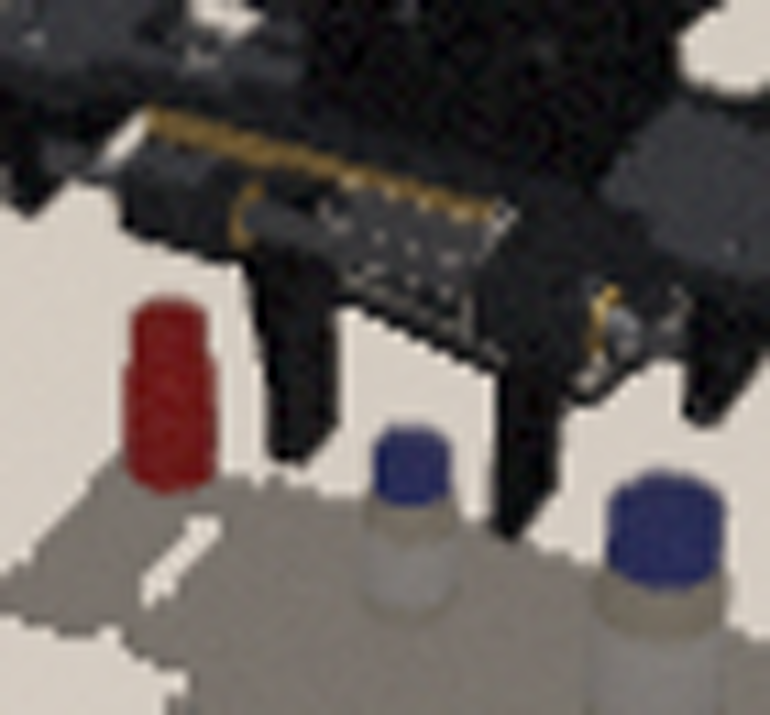

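```bash
python3 - <<'E'
from h import *; import pickle
t,s=pickle.load(open('im.pkl','rb'))
for d in(t,s):
    R=cv2.Rodrigues(d['rvec'])[0]; print('cam',-R.T@d['tvec'])
o=np.array([.2396,-.5765]); j=np.array([.384,-.923])*.05
print(proj(s,[[*(o+j),.1924],[*(o-j),.1924]]))
crop(s,'a6.png',370,0,470,80,8)
im=get('side'); crop(im,'a7.png',180,0,420,230,2.6)
E
```

```text
cam [ 0.32427784 -0.04124823  1.06722669]
cam [0.28101344 0.69640456 0.65717358]
[[400.88254162  61.93650282]
 [412.18875654  73.53889817]]
```

View pics/a6.png

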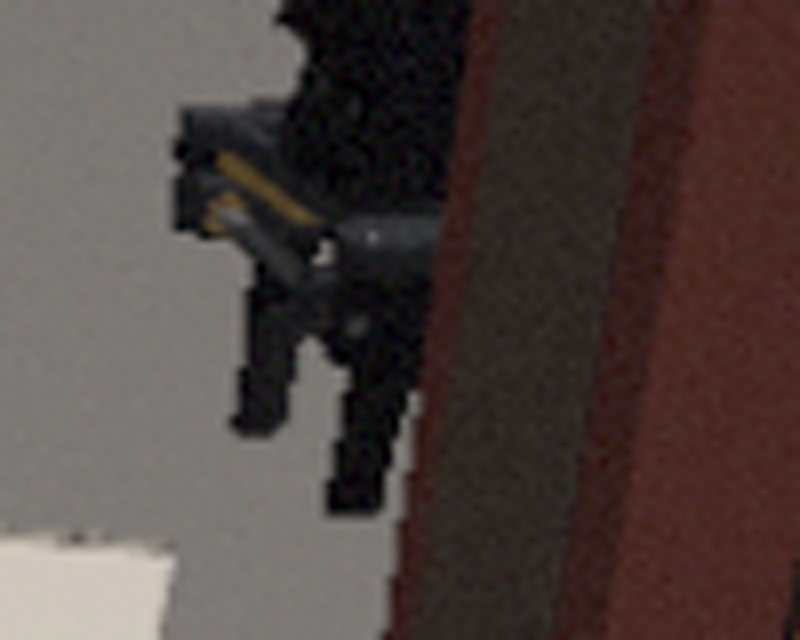

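View pics/a7.png

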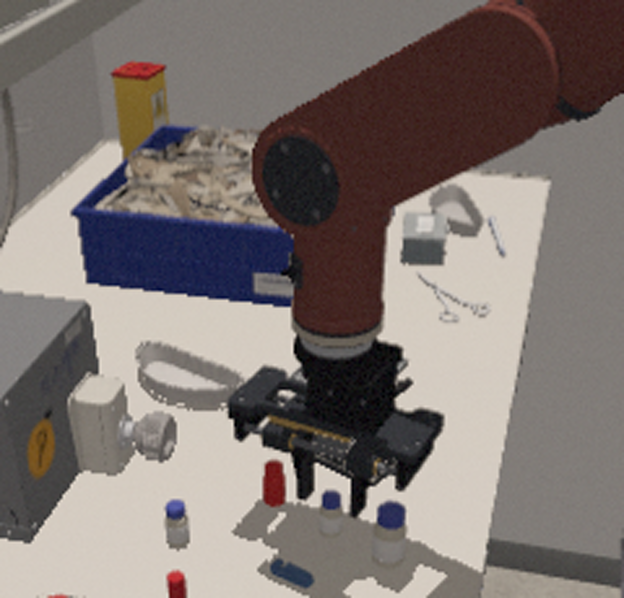

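```bash
python3 - <<'E'
from h import *; import pickle
t,s=pickle.load(open('im.pkl','rb'))
# fingertips inner; top view enlarged
im=get('top'); crop(im,'b1.png',270,230,330,300,10)
im=get('side'); crop(im,'b2.png',270,120,360,200,8)
E
```

```text
(no output)
```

View pics/b1.png

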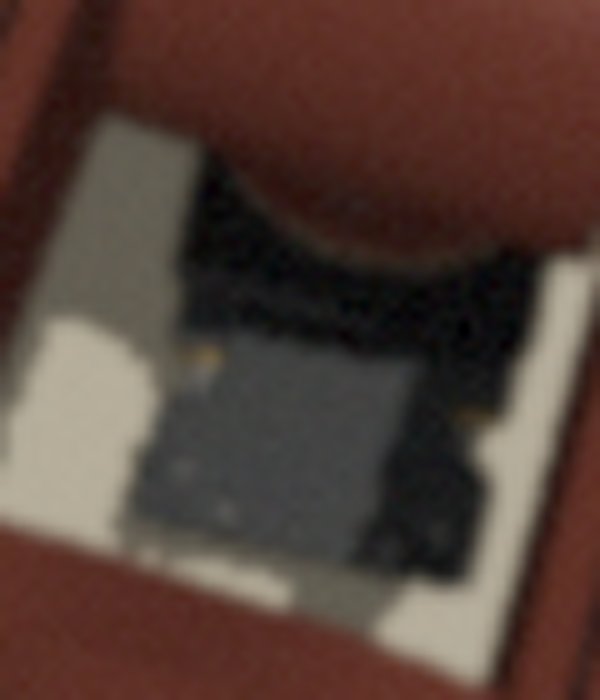

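View pics/b2.png

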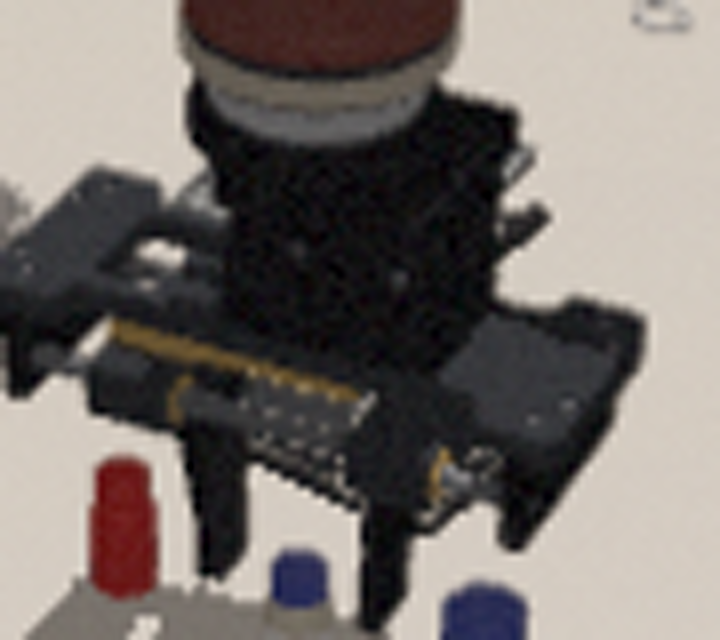

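```bash
python3 - <<'E'
from h import *; import pickle
t,s=pickle.load(open('im.pkl','rb'))
for a,b in(((288.5,276.8),(336.6,172.5)),((292.5,281.2),(341.25,170.4)),((289.8,266),(325,178.5))):
    p=tri([t,s],[a,b]); e=proj(t,[p])[0]-a, proj(s,[p])[0]-b; d=p[:2]-[.4411,-.0594]
    print(p.round(4),np.round(e,2),'along jaw',d@[.974,-.225],'perp(tool x)',d@[.225,.974])
E
```

```text
[ 0.365  -0.0143  0.1481] [[-0.03 -0.33]
 [ 0.3   0.04]] along jaw -0.08431813147952723 perp(tool x) 0.02683344460153083
[ 0.3558 -0.0227  0.1497] [[-0.03 -0.36]
 [ 0.33  0.04]] along jaw -0.0913473889330176 perp(tool x) 0.016525946727674212
[ 0.39   -0.0163  0.1249] [[-0.07 -0.69]
 [ 0.64  0.09]] along jaw -0.05946399344978021 perp(tool x) 0.030491563989574477
```

```bash
python3 - <<'E'
from h import *; import pickle
t,s=pickle.load(open('im.pkl','rb'))
o=np.array([.4411,-.0594]);J=np.array([.974,-.225]);X=np.array([.225,.974])
for z in(.08,.10):
  for a,b in((-.095,.0375),(-.095,-.0375),(.095,.0375),(.095,-.0375),(-.085,.0375)): print(z,a,b,proj(s,[[*(o+a*J+b*X),z]]).round(1))
E
```

```text
0.08 -0.095 0.0375 [[337.2 199.7]]
0.08 -0.095 -0.0375 [[348.9 182.6]]
0.08 0.095 0.0375 [[267.8 177.6]]
0.08 0.095 -0.0375 [[282.  162.7]]
0.08 -0.085 0.0375 [[333.3 198.4]]
0.1 -0.095 0.0375 [[337.8 193. ]]
0.1 -0.095 -0.0375 [[349.7 176.1]]
0.1 0.095 0.0375 [[267.4 171.1]]
0.1 0.095 -0.0375 [[281.9 156.4]]
0.1 -0.085 0.0375 [[333.9 191.8]]
```

```bash
python3 - <<'E'
from h import *; import pickle
t,s=pickle.load(open('im.pkl','rb'))
J=np.array([.974,-.225]);X=np.array([.225,.974])
for o in ([.4411,-.0594],[.4411,-.0894]):
 for z in(.12,.15,):
  for a,b in((-.095,.0375),(-.095,-.0375),(-.03,.0375),(-.03,-.0375)): print(o,z,a,b,proj(t,[[*(np.array(o)+a*J+b*X),z]]).round(1))
E
```

```text
[0.4411, -0.0594] 0.12 -0.095 0.0375 [[283.  280.8]]
[0.4411, -0.0594] 0.12 -0.095 -0.0375 [[316.8 288.6]]
[0.4411, -0.0594] 0.12 -0.03 0.0375 [[289.7 251.6]]
[0.4411, -0.0594] 0.12 -0.03 -0.0375 [[323.1 259.2]]
[0.4411, -0.0594] 0.15 -0.095 0.0375 [[282.4 280.3]]
[0.4411, -0.0594] 0.15 -0.095 -0.0375 [[317.3 288.4]]
[0.4411, -0.0594] 0.15 -0.03 0.0375 [[289.3 250.2]]
[0.4411, -0.0594] 0.15 -0.03 -0.0375 [[323.8 258.1]]
[0.4411, -0.0894] 0.12 -0.095 0.0375 [[296.8 280.7]]
[0.4411, -0.0894] 0.12 -0.095 -0.0375 [[330.7 288.6]]
[0.4411, -0.0894] 0.12 -0.03 0.0375 [[303.4 251.6]]
[0.4411, -0.0894] 0.12 -0.03 -0.0375 [[336.9 259.2]]
[0.4411, -0.0894] 0.15 -0.095 0.0375 [[296.6 280.2]]
[0.4411, -0.0894] 0.15 -0.095 -0.0375 [[331.6 288.4]]
[0.4411, -0.0894] 0.15 -0.03 0.0375 [[303.4 250.1]]
[0.4411, -0.0894] 0.15 -0.03 -0.0375 [[338. 258.]]
```

Emit:
carry_out --deltas '[{"wx":0,"wy":0,"wz":0,"x":0,"y":0,"z":3,"claw":55},{"wx":0,"wy":0,"wz":0,"x":0,"y":0,"z":3,"claw":55},{"wx":0,"wy":0,"wz":0,"x":0,"y":0,"z":2,"claw":55},{"wx":0,"wy":0,"wz":0,"x":0,"y":0,"z":0,"claw":55},{"wx":0,"wy":0,"wz":0,"x":0,"y":0,"z":0,"claw":55}]'

```text
time: 4.35
ee_pos: [0.4397, -0.0591, 0.0142]
eef_rot: [[0.226, 0.974, -0.001], [0.974, -0.226, 0.0], [0.0, -0.001, -1.0]]
ft_force: [0.5, -0.2, 0.2]
width: 0.0478
```

```bash
python3 - <<'E'
from h import *
im=get('side'); crop(im,'b3.png',270,150,340,215,11)
E
```

```text
(no output)
```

View pics/b3.png

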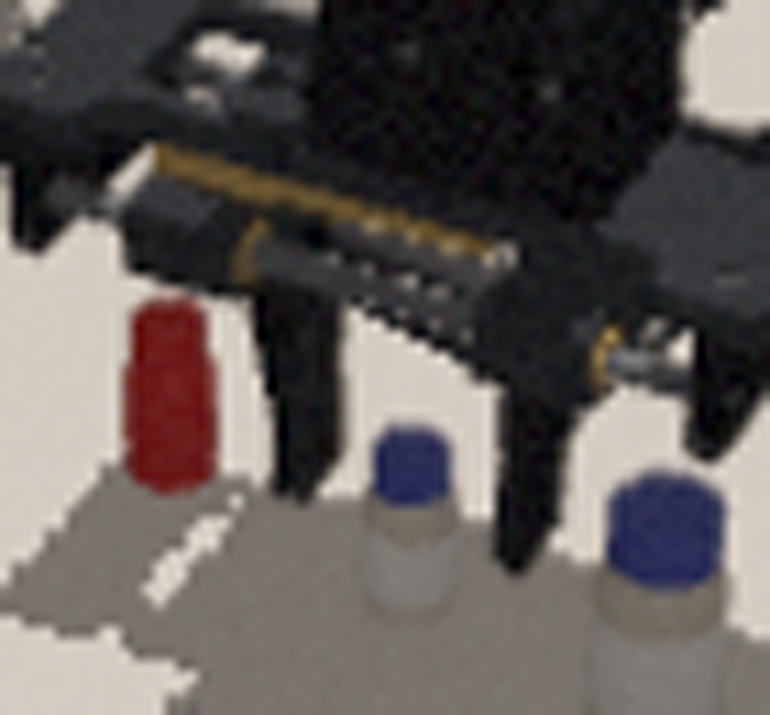

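Emit:
carry_out --deltas '[{"wx":0,"wy":0,"wz":0,"x":0,"y":0,"z":2,"claw":55},{"wx":0,"wy":0,"wz":0,"x":0,"y":0,"z":2,"claw":55},{"wx":0,"wy":0,"wz":0,"x":0,"y":0,"z":2,"claw":55},{"wx":0,"wy":0,"wz":0,"x":0,"y":0,"z":0,"claw":55},{"wx":0,"wy":0,"wz":0,"x":0,"y":0,"z":0,"claw":55}]'

```text
time: 4.82
ee_pos: [0.4398, -0.0591, 0.0083]
eef_rot: [[0.226, 0.974, -0.0], [0.974, -0.226, 0.0], [0.0, -0.0, -1.0]]
ft_force: [-0.6, 0.5, -0.2]
width: 0.0479
```

```bash
python3 - <<'E'
from h import *
im=get('side'); crop(im,'b4.png',270,150,340,215,11)
E
```

```text
(no output)
```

View pics/b4.png

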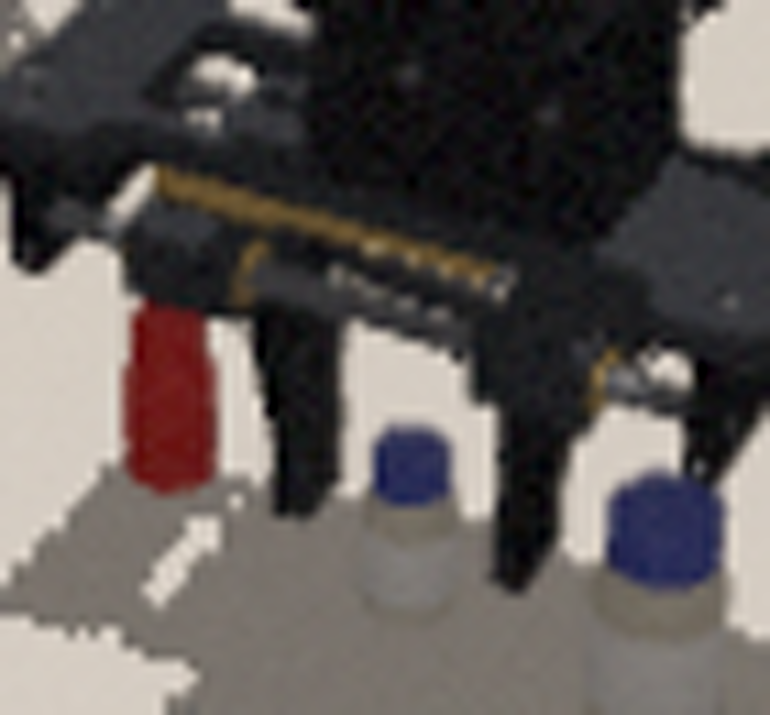

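Emit:
carry_out --deltas '[{"wx":0,"wy":0,"wz":0,"x":0,"y":1,"z":2,"claw":55},{"wx":0,"wy":0,"wz":0,"x":0,"y":0,"z":2,"claw":55},{"wx":0,"wy":0,"wz":0,"x":0,"y":0,"z":0,"claw":20},{"wx":0,"wy":0,"wz":0,"x":0,"y":0,"z":0,"claw":10},{"wx":0,"wy":0,"wz":0,"x":0,"y":0,"z":0,"claw":10},{"wx":0,"wy":0,"wz":0,"x":0,"y":0,"z":0,"claw":10},{"wx":0,"wy":0,"wz":0,"x":0,"y":0,"z":0,"claw":10}]' --squeeze 12

```text
time: 5.45
ee_pos: [0.441, -0.0594, 0.0046]
eef_rot: [[0.226, 0.974, 0.0], [0.974, -0.226, -0.0], [-0.0, 0.0, -1.0]]
ft_force: [-0.4, 0.3, -0.9]
width: 0.0229
```

```bash
python3 - <<'E'
from h import *
im=get('side'); crop(im,'b5.png',270,150,340,215,11)
from plant import env; print(env.state()['joint_positions'])
E
```

```text
[-1.78434083e+01  3.03512003e+00  1.22349292e+02  2.64863855e-03
  5.46104113e+01 -4.80731113e+00]
```

View pics/b5.png

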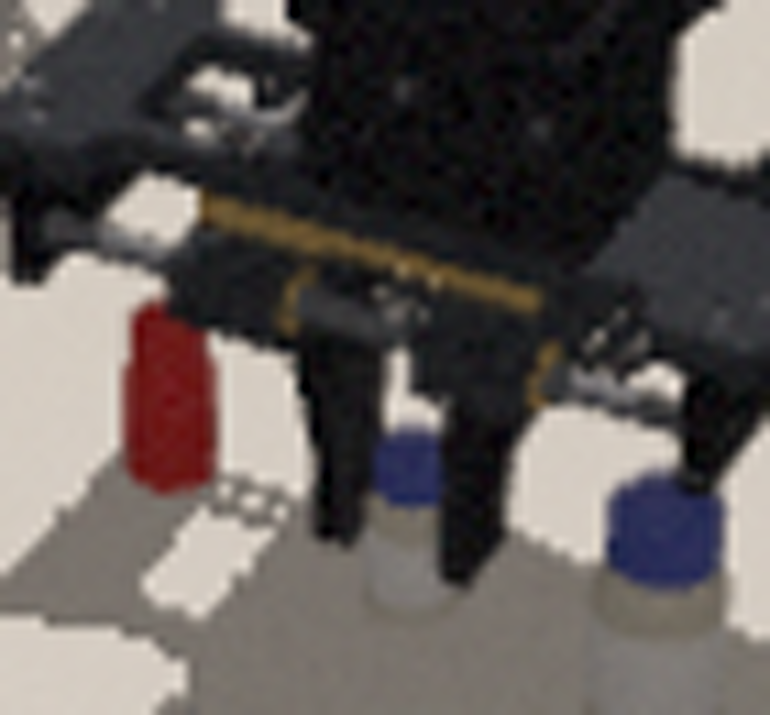

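Emit:
carry_out --deltas '[{"wx":0,"wy":0,"wz":0,"x":0,"y":0,"z":-5,"claw":10},{"wx":0,"wy":0,"wz":0,"x":0,"y":0,"z":-20,"claw":10},{"wx":0,"wy":0,"wz":0,"x":0,"y":0,"z":-30,"claw":10},{"wx":0,"wy":0,"wz":0,"x":0,"y":0,"z":-30,"claw":10},{"wx":0,"wy":0,"wz":0,"x":0,"y":0,"z":-30,"claw":10},{"wx":0,"wy":0,"wz":0,"x":0,"y":0,"z":-30,"claw":10},{"wx":0,"wy":0,"wz":0,"x":0,"y":0,"z":-25,"claw":10},{"wx":0,"wy":0,"wz":0,"x":-10,"y":3,"z":-15,"claw":10}]' --squeeze 15

```text
time: 6.17
ee_pos: [0.4428, -0.0692, 0.1934]
eef_rot: [[0.224, 0.975, 0.004], [0.975, -0.224, -0.001], [0.0, 0.005, -1.0]]
ft_force: [0.3, 0.8, -0.0]
width: 0.0224
```

Emit:
carry_out --deltas '[{"wx":0,"wy":0,"wz":0,"x":-30,"y":9,"z":0,"claw":10},{"wx":0,"wy":0,"wz":0,"x":-40,"y":12,"z":0,"claw":10},{"wx":0,"wy":0,"wz":0,"x":-40,"y":12,"z":0,"claw":10},{"wx":0,"wy":0,"wz":0,"x":-40,"y":12,"z":0,"claw":10},{"wx":0,"wy":0,"wz":0,"x":-40,"y":12,"z":0,"claw":10},{"wx":0,"wy":0,"wz":0,"x":-40,"y":12,"z":0,"claw":10},{"wx":0,"wy":0,"wz":0,"x":-30,"y":10,"z":0,"claw":10},{"wx":0,"wy":0,"wz":0,"x":-15,"y":4,"z":0,"claw":10}]'

```text
time: 6.83
ee_pos: [0.4599, -0.36, 0.1897]
eef_rot: [[0.228, 0.974, 0.0], [0.974, -0.228, -0.001], [-0.001, 0.0, -1.0]]
ft_force: [-0.0, -0.4, 0.5]
width: 0.0227
```

Emit:
carry_out --deltas '[{"wx":0,"wy":0,"wz":0,"x":0,"y":0,"z":0,"claw":10},{"wx":0,"wy":0,"wz":0,"x":0,"y":0,"z":0,"claw":10},{"wx":0,"wy":0,"wz":0,"x":0,"y":0,"z":0,"claw":10}]'

```text
time: 7.08
ee_pos: [0.4603, -0.3549, 0.1894]
eef_rot: [[0.225, 0.974, -0.0], [0.974, -0.225, 0.001], [0.001, -0.001, -1.0]]
ft_force: [0.2, 0.3, -0.6]
width: 0.022
```

```bash
python3 - <<'E'
from h import *
plan(.4604,-.3572,.0086)
t=get('top'); s=get('side'); crop(t,'c1.png',270,130,470,300,3.5); crop(s,'c2.png',270,40,380,180,4)
E
```

```text
t 7.08 pos [ 0.4603 -0.3549  0.1894] psi -13.02 w 22.0 tool d mm [ -2.3   0.7 180.8] dist 181.0 rows 6.0
 F [ 0.2  0.3 -0.6]
```

View pics/c1.png

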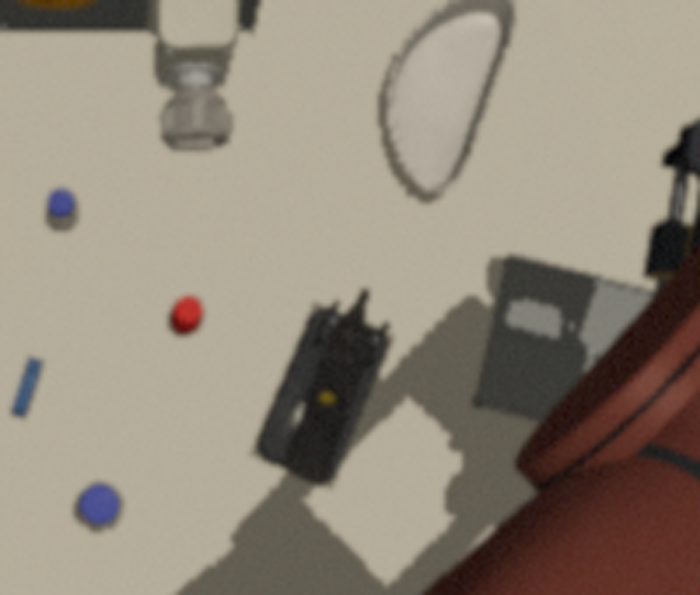

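View pics/c2.png

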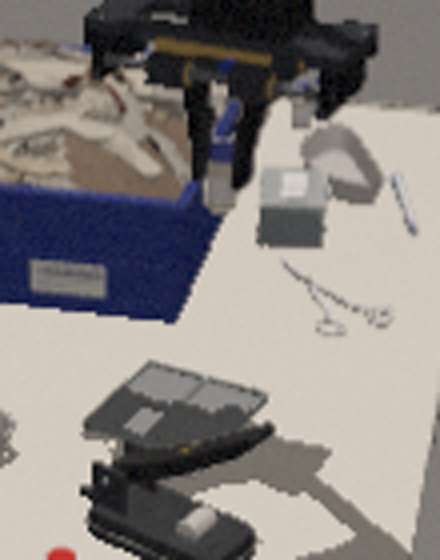

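```bash
python3 - <<'E'
from h import *; import pickle
t,s=pickle.load(open('im.pkl','rb'))
for z in(.175,.185,.195,.205): print(z,proj(s,[[.4603,-.3549,z]]))
E
```

```text
0.175 [[324.97751393  94.33594868]]
0.185 [[325.1572688   91.08294375]]
0.195 [[325.3390171  87.7923492]]
0.205 [[325.52279061  84.46353537]]
```

Emit:
carry_out --deltas '[{"wx":0,"wy":0,"wz":0,"x":-2.3,"y":0.7,"z":20,"claw":10},{"wx":0,"wy":0,"wz":0,"x":0,"y":0,"z":35,"claw":10},{"wx":0,"wy":0,"wz":0,"x":0,"y":0,"z":35,"claw":10},{"wx":0,"wy":0,"wz":0,"x":0,"y":0,"z":30,"claw":10},{"wx":0,"wy":0,"wz":0,"x":0,"y":0,"z":20,"claw":10},{"wx":0,"wy":0,"wz":0,"x":0,"y":0,"z":10,"claw":10},{"wx":0,"wy":0,"wz":0,"x":0,"y":0,"z":0,"claw":10},{"wx":0,"wy":0,"wz":0,"x":0,"y":0,"z":0,"claw":10}]'

```text
time: 7.85
ee_pos: [0.4611, -0.358, 0.0403]
eef_rot: [[0.225, 0.974, 0.0], [0.974, -0.225, -0.0], [-0.0, 0.0, -1.0]]
ft_force: [0.3, -0.3, -0.4]
width: 0.0228
```

```bash
python3 - <<'E'
from h import *
plan(.4604,-.3572,.0086)
s=get('side'); crop(s,'c3.png',270,90,370,180,7)
p=atz(s,[(0,0)],0)
for z in(.004,.02,.03,.04): print(z,proj(s,[[.4604,-.3572,z]]))
E
```

```text
t 7.85 pos [ 0.4611 -0.358   0.0403] psi -12.98 w 22.8 tool d mm [ 0.6 -0.9 31.7] dist 32.0 rows 1.0
 F [ 0.3 -0.3 -0.4]
0.004 [[322.29431107 144.3344287 ]]
0.02 [[322.53567418 140.0101982 ]]
0.03 [[322.6885363  137.27020565]]
0.04 [[322.84297235 134.50094822]]
```

View pics/c3.png

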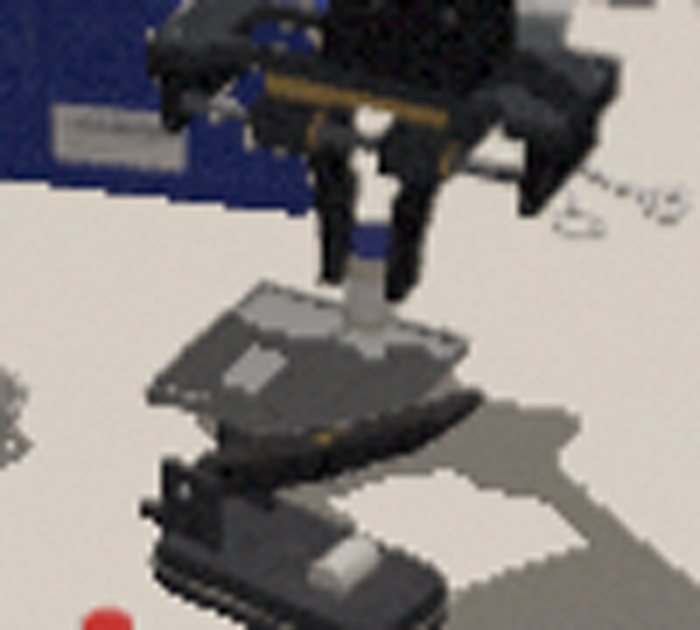

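Emit:
carry_out --deltas '[{"wx":0,"wy":0,"wz":0,"x":0.6,"y":-0.9,"z":10,"claw":10},{"wx":0,"wy":0,"wz":0,"x":0,"y":0,"z":10,"claw":10},{"wx":0,"wy":0,"wz":0,"x":0,"y":0,"z":6,"claw":10},{"wx":0,"wy":0,"wz":0,"x":0,"y":0,"z":2,"claw":10},{"wx":0,"wy":0,"wz":0,"x":0,"y":0,"z":0,"claw":10},{"wx":0,"wy":0,"wz":0,"x":0,"y":0,"z":0,"claw":10}]'

```text
time: 8.4
ee_pos: [0.4598, -0.3575, 0.0113]
eef_rot: [[0.226, 0.974, -0.0], [0.974, -0.226, 0.0], [0.0, -0.0, -1.0]]
ft_force: [0.5, 0.0, -0.3]
width: 0.0223
```

Emit:
carry_out --deltas '[{"wx":0,"wy":0,"wz":0,"x":0,"y":0,"z":1,"claw":10},{"wx":0,"wy":0,"wz":0,"x":0,"y":0,"z":1,"claw":10},{"wx":0,"wy":0,"wz":0,"x":0,"y":0,"z":0,"claw":10}]'

```text
time: 8.65
ee_pos: [0.46, -0.3577, 0.0096]
eef_rot: [[0.226, 0.974, 0.0], [0.974, -0.226, -0.0], [-0.0, 0.0, -1.0]]
ft_force: [-0.4, 0.3, 0.1]
width: 0.0226
```

Emit:
carry_out --deltas '[{"wx":0,"wy":0,"wz":0,"x":0,"y":0,"z":1,"claw":10},{"wx":0,"wy":0,"wz":0,"x":0,"y":0,"z":0,"claw":10}]'

```text
time: 8.82
ee_pos: [0.46, -0.3578, 0.0087]
eef_rot: [[0.226, 0.974, 0.0], [0.974, -0.226, -0.0], [-0.0, 0.0, -1.0]]
ft_force: [0.6, 0.6, -0.5]
width: 0.0226
```

Emit:
carry_out --deltas '[{"wx":0,"wy":0,"wz":0,"x":0,"y":0,"z":1,"claw":10},{"wx":0,"wy":0,"wz":0,"x":0,"y":0,"z":0,"claw":10}]'

```text
time: 8.98
ee_pos: [0.4601, -0.3578, 0.0085]
eef_rot: [[0.226, 0.974, 0.0], [0.974, -0.226, -0.0], [-0.0, 0.0, -1.0]]
ft_force: [-1.9, 1.4, 6.3]
width: 0.0223
```

```bash
python3 - <<'E'
from h import *
s=get('side'); crop(s,'c4.png',290,110,350,160,12)
E
```

```text
(no output)
```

View pics/c4.png

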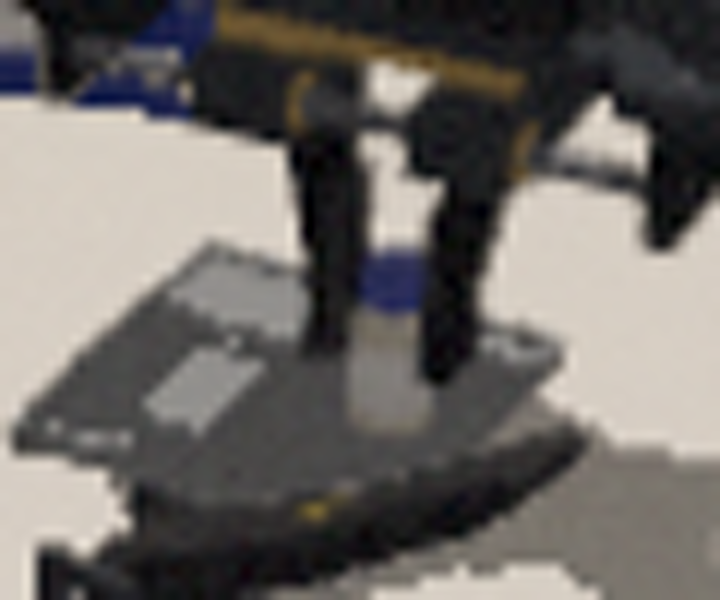

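Emit:
carry_out --deltas '[{"wx":0,"wy":0,"wz":0,"x":0,"y":0,"z":0,"claw":30},{"wx":0,"wy":0,"wz":0,"x":0,"y":0,"z":0,"claw":40},{"wx":0,"wy":0,"wz":0,"x":0,"y":0,"z":0,"claw":45},{"wx":0,"wy":0,"wz":0,"x":0,"y":0,"z":0,"claw":45},{"wx":0,"wy":0,"wz":0,"x":0,"y":0,"z":-10,"claw":45},{"wx":0,"wy":0,"wz":0,"x":0,"y":0,"z":-30,"claw":45},{"wx":0,"wy":0,"wz":0,"x":0,"y":0,"z":-35,"claw":45},{"wx":0,"wy":0,"wz":0,"x":0,"y":0,"z":-35,"claw":45}]'

```text
time: 9.7
ee_pos: [0.4592, -0.3569, 0.1185]
eef_rot: [[0.226, 0.974, -0.001], [0.974, -0.226, 0.001], [0.001, -0.002, -1.0]]
ft_force: [1.1, -1.0, 0.4]
width: 0.039
```

Emit:
carry_out --deltas '[{"wx":0,"wy":0,"wz":0,"x":0,"y":0,"z":-35,"claw":55},{"wx":0,"wy":0,"wz":0,"x":0,"y":0,"z":-25,"claw":55},{"wx":0,"wy":0,"wz":0,"x":0,"y":0,"z":0,"claw":55}]'

```text
time: 9.95
ee_pos: [0.4628, -0.3605, 0.1858]
eef_rot: [[0.225, 0.974, 0.008], [0.974, -0.225, -0.009], [-0.007, 0.01, -1.0]]
ft_force: [0.4, -1.2, 0.6]
width: 0.0462
```

```bash
python3 - <<'E'
from h import *
plan(.461,.018,.17,72)
s=get('side'); crop(s,'c5.png',270,90,370,180,7)
E
```

```text
t 9.95 pos [ 0.4628 -0.3605  0.1858] psi -13.03 w 46.2 tool d mm [368.4 -87.2  12.5] dist 379.0 rows 11.0
 wz total -85.02723136834106
 F [ 0.4 -1.2  0.6]
```

View pics/c5.png

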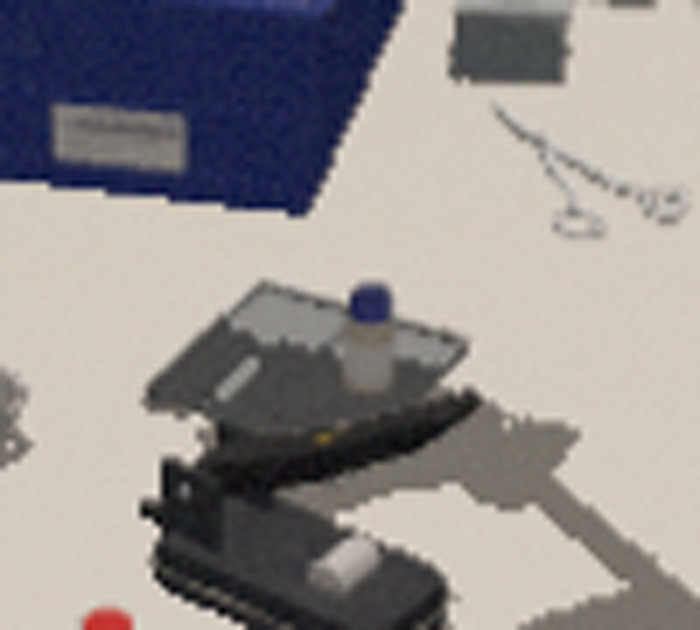

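Emit:
carry_out --deltas '[{"wx":0,"wy":0,"wz":0,"x":20,"y":-5,"z":0,"claw":35},{"wx":0,"wy":0,"wz":0,"x":35,"y":-8,"z":0,"claw":35},{"wx":0,"wy":0,"wz":0,"x":40,"y":-9,"z":0,"claw":35},{"wx":0,"wy":0,"wz":0,"x":40,"y":-9,"z":0,"claw":35},{"wx":0,"wy":0,"wz":0,"x":40,"y":-9,"z":0,"claw":35},{"wx":0,"wy":0,"wz":0,"x":40,"y":-9,"z":0,"claw":35},{"wx":0,"wy":0,"wz":0,"x":40,"y":-9,"z":0,"claw":35},{"wx":0,"wy":0,"wz":0,"x":40,"y":-9,"z":0,"claw":35}]'

```text
time: 10.67
ee_pos: [0.4598, -0.053, 0.1763]
eef_rot: [[0.226, 0.974, -0.002], [0.974, -0.226, 0.001], [0.0, -0.002, -1.0]]
ft_force: [0.8, -0.2, 0.6]
width: 0.0306
```

Emit:
carry_out --deltas '[{"wx":0,"wy":0,"wz":-3.5,"x":40,"y":-10,"z":0,"claw":35},{"wx":0,"wy":0,"wz":-7,"x":30,"y":-8,"z":0,"claw":35},{"wx":0,"wy":0,"wz":-7,"x":0,"y":0,"z":0,"claw":35},{"wx":0,"wy":0,"wz":-7,"x":0,"y":0,"z":0,"claw":35},{"wx":0,"wy":0,"wz":-7,"x":0,"y":0,"z":0,"claw":35},{"wx":0,"wy":0,"wz":-7,"x":0,"y":0,"z":0,"claw":35},{"wx":0,"wy":0,"wz":-7,"x":0,"y":0,"z":0,"claw":35},{"wx":0,"wy":0,"wz":-7,"x":0,"y":0,"z":0,"claw":35}]'

```text
time: 11.33
ee_pos: [0.4564, 0.0173, 0.1762]
eef_rot: [[-0.64, 0.768, -0.003], [0.768, 0.64, 0.0], [0.002, -0.002, -1.0]]
ft_force: [0.6, 0.3, 0.0]
width: 0.0303
```

Emit:
carry_out --deltas '[{"wx":0,"wy":0,"wz":-7,"x":0,"y":0,"z":0,"claw":35},{"wx":0,"wy":0,"wz":-7,"x":0,"y":0,"z":0,"claw":35},{"wx":0,"wy":0,"wz":-7,"x":0,"y":0,"z":0,"claw":35},{"wx":0,"wy":0,"wz":-7,"x":0,"y":0,"z":0,"claw":35},{"wx":0,"wy":0,"wz":-4,"x":0,"y":0,"z":0,"claw":35},{"wx":0,"wy":0,"wz":0,"x":0,"y":0,"z":0,"claw":35},{"wx":0,"wy":0,"wz":0,"x":0,"y":0,"z":0,"claw":35}]'

```text
time: 11.92
ee_pos: [0.4567, 0.0172, 0.1766]
eef_rot: [[-0.947, 0.32, -0.002], [0.32, 0.947, 0.0], [0.002, -0.0, -1.0]]
ft_force: [0.1, -0.2, 1.1]
width: 0.0304
```

```bash
python3 - <<'E'
from h import *
plan(.461,.018,.000,71.5)
s=get('side'); crop(s,'d1.png',220,120,380,260,5)
E
```

```text
t 11.92 pos [0.4567 0.0172 0.1766] psi 71.32 w 30.4 tool d mm [ -4.1   2.2 176.6] dist 177.0 rows 5.0
 wz total -0.17833755789456518
 F [ 0.1 -0.2  1.1]
```

View pics/d1.png

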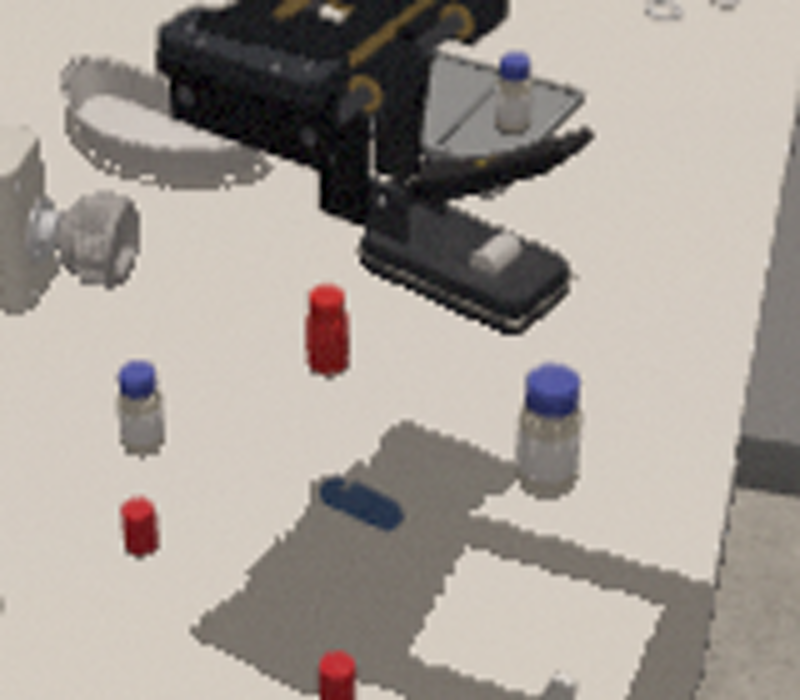

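Emit:
carry_out --deltas '[{"wx":0,"wy":0,"wz":0,"x":-4,"y":2,"z":20,"claw":35},{"wx":0,"wy":0,"wz":0,"x":0,"y":0,"z":35,"claw":35},{"wx":0,"wy":0,"wz":0,"x":0,"y":0,"z":40,"claw":35},{"wx":0,"wy":0,"wz":0,"x":0,"y":0,"z":30,"claw":35},{"wx":0,"wy":0,"wz":0,"x":0,"y":0,"z":20,"claw":35},{"wx":0,"wy":0,"wz":0,"x":0,"y":0,"z":13,"claw":35},{"wx":0,"wy":0,"wz":0,"x":0,"y":0,"z":0,"claw":35},{"wx":0,"wy":0,"wz":0,"x":0,"y":0,"z":0,"claw":35}]'

```text
time: 12.63
ee_pos: [0.461, 0.0178, 0.0189]
eef_rot: [[-0.948, 0.319, -0.002], [0.319, 0.948, 0.0], [0.002, -0.0, -1.0]]
ft_force: [0.3, 0.0, -0.0]
width: 0.0302
```

Emit:
carry_out --deltas '[{"wx":0,"wy":0,"wz":0,"x":0,"y":0,"z":0,"claw":35},{"wx":0,"wy":0,"wz":0,"x":0,"y":0,"z":0,"claw":35}]'

```text
time: 12.8
ee_pos: [0.4633, 0.0175, 0.021]
eef_rot: [[-0.948, 0.318, 0.003], [0.318, 0.948, -0.0], [-0.003, 0.001, -1.0]]
ft_force: [-0.5, 0.4, -1.1]
width: 0.0306
```

```bash
python3 - <<'E'
from h import *
plan(.461,.018,-.001,71.5)
s=get('side'); crop(s,'d2.png',250,170,340,240,8.5)
E
```

```text
t 12.8 pos [0.4633 0.0175 0.021 ] psi 71.44 w 30.6 tool d mm [ 2.4 -0.3 22. ] dist 22.0 rows 1.0
 wz total -0.0641105947553342
 F [-0.5  0.4 -1.1]
```

View pics/d2.png

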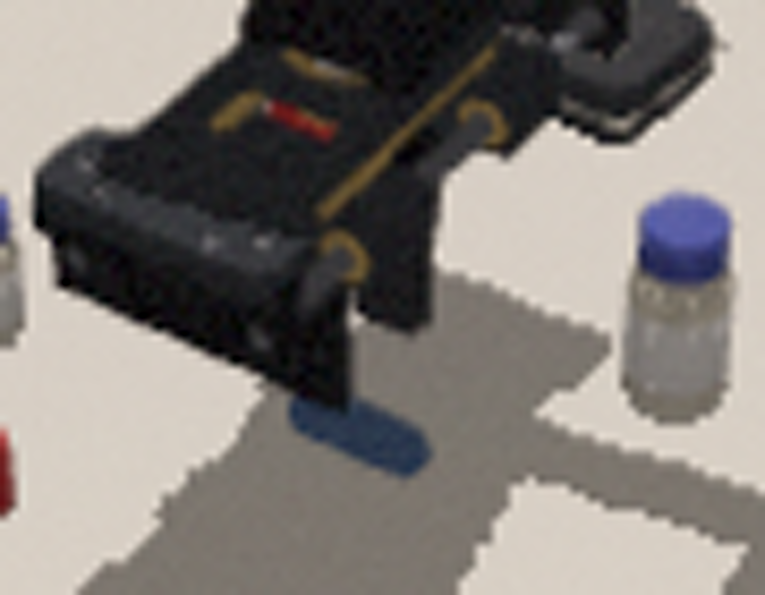

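```bash
python3 - <<'E'
from h import *; import pickle
t,s=pickle.load(open('im.pkl','rb'))
o=np.array([.4633,.0175]);J=np.array([.318,.948]);X=np.array([-.948,.318])
for z in(.007,.022,.027,.032):print(z,'near inner/outer face +x side',proj(s,[[*(o+J*.0155+X*.0095),z],[*(o+J*.03+X*.0095),z]]).round(1).tolist(),'far +x side',proj(s,[[*(o-J*.0155+X*.0095),z]]).round(1).tolist())
print(proj(s,[[.461,.018,0]]))
E
```

```text
0.007 near inner/outer face +x side [[291.4, 225.0], [288.1, 228.4]] far +x side [[298.2, 217.9]]
0.022 near inner/outer face +x side [[291.4, 220.5], [288.1, 224.0]] far +x side [[298.2, 213.4]]
0.027 near inner/outer face +x side [[291.4, 219.0], [288.0, 222.4]] far +x side [[298.2, 211.9]]
0.032 near inner/outer face +x side [[291.4, 217.5], [288.0, 220.9]] far +x side [[298.2, 210.4]]
[[292.4787254  222.32612057]]
```

Emit:
carry_out --deltas '[{"wx":0,"wy":0,"wz":0,"x":2.4,"y":0,"z":10,"claw":35},{"wx":0,"wy":0,"wz":0,"x":0,"y":0,"z":8,"claw":35},{"wx":0,"wy":0,"wz":0,"x":0,"y":0,"z":4,"claw":35},{"wx":0,"wy":0,"wz":0,"x":0,"y":0,"z":0,"claw":35},{"wx":0,"wy":0,"wz":0,"x":0,"y":0,"z":0,"claw":35}]'

```text
time: 13.27
ee_pos: [0.4591, 0.0185, -0.0031]
eef_rot: [[-0.948, 0.318, -0.001], [0.318, 0.948, 0.0], [0.001, -0.0, -1.0]]
ft_force: [0.1, 0.1, 0.2]
width: 0.0303
```

```bash
python3 - <<'E'
from h import *
plan(.461,.018,-.001,71.5)
s=get('side'); crop(s,'d3.png',260,180,330,240,11)
E
```

```text
t 13.27 pos [ 0.4591  0.0185 -0.0031] psi 71.46 w 30.3 tool d mm [-2.   0.1 -2.1] dist 3.0 rows 1.0
 wz total -0.038339133157080596
 F [0.1 0.1 0.2]
```

View pics/d3.png

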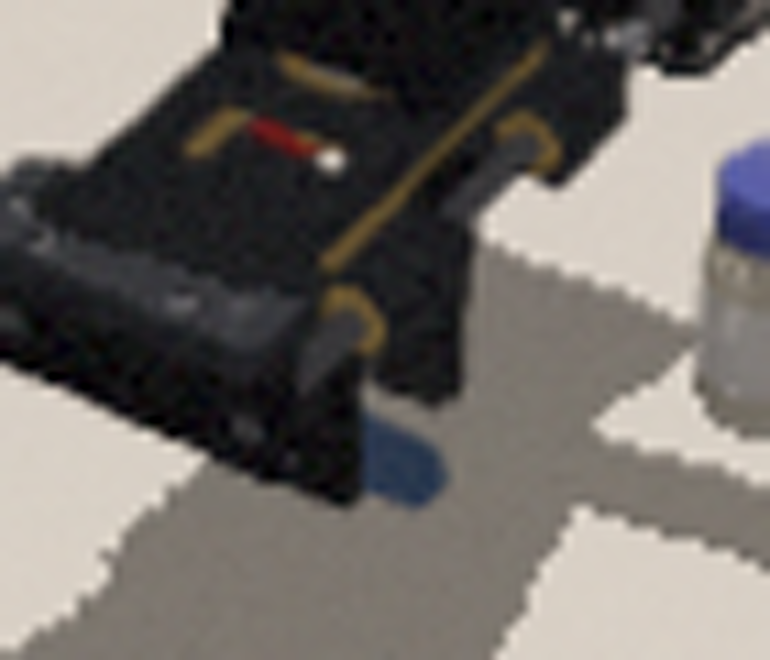

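Emit:
carry_out --deltas '[{"wx":0,"wy":0,"wz":0,"x":0,"y":0,"z":0,"claw":20},{"wx":0,"wy":0,"wz":0,"x":0,"y":0,"z":0,"claw":5},{"wx":0,"wy":0,"wz":0,"x":0,"y":0,"z":0,"claw":5},{"wx":0,"wy":0,"wz":0,"x":0,"y":0,"z":0,"claw":5},{"wx":0,"wy":0,"wz":0,"x":0,"y":0,"z":0,"claw":5}]' --squeeze 12

```text
time: 13.73
ee_pos: [0.4599, 0.0184, -0.0023]
eef_rot: [[-0.948, 0.318, 0.0], [0.318, 0.948, -0.0], [-0.0, 0.0, -1.0]]
ft_force: [-0.5, 0.3, -0.1]
width: 0.0098
```

Emit:
carry_out --deltas '[{"wx":0,"wy":0,"wz":0,"x":0,"y":0,"z":-3,"claw":5},{"wx":0,"wy":0,"wz":0,"x":0,"y":0,"z":-15,"claw":5},{"wx":0,"wy":0,"wz":0,"x":0,"y":0,"z":-30,"claw":5},{"wx":0,"wy":0,"wz":0,"x":0,"y":0,"z":-35,"claw":5},{"wx":0,"wy":0,"wz":0,"x":0,"y":0,"z":-35,"claw":5},{"wx":0,"wy":0,"wz":0,"x":0,"y":0,"z":-35,"claw":5},{"wx":0,"wy":0,"wz":0,"x":0,"y":0,"z":-25,"claw":5},{"wx":0,"wy":0,"wz":0,"x":0,"y":0,"z":-10,"claw":5}]'

```text
time: 14.4
ee_pos: [0.462, 0.0182, 0.1904]
eef_rot: [[-0.948, 0.318, 0.007], [0.318, 0.948, -0.001], [-0.007, 0.001, -1.0]]
ft_force: [1.5, 0.2, -0.2]
width: 0.0097
```

```bash
python3 - <<'E'
from h import *
plan(.5126,-.3712,.185,-15.1)
s=get('side'); crop(s,'d4.png',240,100,350,200,7)
E
```

```text
t 14.4 pos [0.462  0.0182 0.1904] psi 71.47 w 9.7 tool d mm [-171.7 -353.1    6.2] dist 393.0 rows 10.0
 wz total 86.56856408079952
 F [ 1.5  0.2 -0.2]
```

View pics/d4.png

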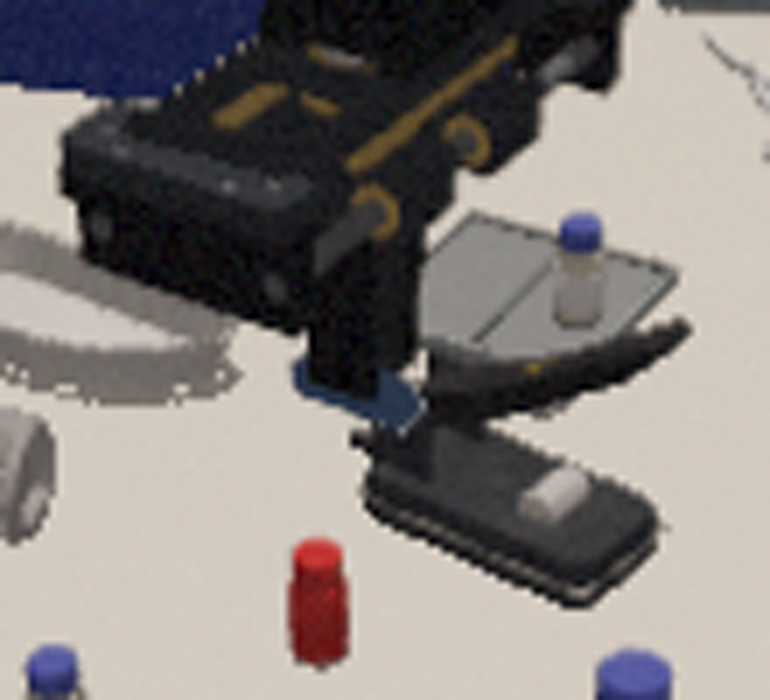

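Emit:
carry_out --deltas '[{"wx":0,"wy":0,"wz":3.6,"x":0,"y":0,"z":0,"claw":5},{"wx":0,"wy":0,"wz":7,"x":0,"y":0,"z":0,"claw":5},{"wx":0,"wy":0,"wz":7,"x":0,"y":0,"z":0,"claw":5},{"wx":0,"wy":0,"wz":7,"x":0,"y":0,"z":0,"claw":5},{"wx":0,"wy":0,"wz":7,"x":0,"y":0,"z":0,"claw":5},{"wx":0,"wy":0,"wz":7,"x":0,"y":0,"z":0,"claw":5},{"wx":0,"wy":0,"wz":7,"x":0,"y":0,"z":0,"claw":5},{"wx":0,"wy":0,"wz":7,"x":0,"y":0,"z":0,"claw":5}]'

```text
time: 15.12
ee_pos: [0.4584, 0.0186, 0.1832]
eef_rot: [[-0.318, 0.948, -0.003], [0.948, 0.318, 0.001], [0.002, -0.003, -1.0]]
ft_force: [-0.2, -0.8, -0.3]
width: 0.0097
```

Emit:
carry_out --deltas '[{"wx":0,"wy":0,"wz":7,"x":0,"y":0,"z":0,"claw":5},{"wx":0,"wy":0,"wz":7,"x":0,"y":0,"z":0,"claw":5},{"wx":0,"wy":0,"wz":7,"x":0,"y":0,"z":0,"claw":5},{"wx":0,"wy":0,"wz":7,"x":0,"y":0,"z":0,"claw":5},{"wx":0,"wy":0,"wz":6,"x":0,"y":0,"z":0,"claw":5},{"wx":0,"wy":0,"wz":0,"x":0,"y":0,"z":0,"claw":5},{"wx":0,"wy":0,"wz":0,"x":0,"y":0,"z":0,"claw":5}]'

```text
time: 15.7
ee_pos: [0.4587, 0.0185, 0.1839]
eef_rot: [[0.258, 0.966, -0.003], [0.966, -0.258, 0.0], [-0.0, -0.003, -1.0]]
ft_force: [-0.4, 0.0, -0.3]
width: 0.0095
```

```bash
python3 - <<'E'
from h import *
plan(.5126,-.3712,.185,-15.1)
E
```

```text
t 15.7 pos [0.4587 0.0185 0.1839] psi -14.96 w 9.5 tool d mm [-362.6  152.6   -1.4] dist 393.0 rows 11.0
 wz total 0.14455262378515954
 F [-0.4  0.  -0.3]
```

Emit:
carry_out --deltas '[{"wx":0,"wy":0,"wz":0,"x":-20,"y":8.4,"z":0,"claw":5},{"wx":0,"wy":0,"wz":0,"x":-35,"y":15,"z":0,"claw":5},{"wx":0,"wy":0,"wz":0,"x":-38,"y":16,"z":0,"claw":5},{"wx":0,"wy":0,"wz":0,"x":-38,"y":16,"z":0,"claw":5},{"wx":0,"wy":0,"wz":0,"x":-38,"y":16,"z":0,"claw":5},{"wx":0,"wy":0,"wz":0,"x":-38,"y":16,"z":0,"claw":5},{"wx":0,"wy":0,"wz":0,"x":-38,"y":16,"z":0,"claw":5},{"wx":0,"wy":0,"wz":0,"x":-38,"y":16,"z":0,"claw":5}]'

```text
time: 16.37
ee_pos: [0.5005, -0.2878, 0.1845]
eef_rot: [[0.258, 0.966, -0.001], [0.966, -0.258, 0.001], [0.001, -0.001, -1.0]]
ft_force: [2.1, 0.4, 0.5]
width: 0.0099
```

Emit:
carry_out --deltas '[{"wx":0,"wy":0,"wz":0,"x":-38,"y":16,"z":0,"claw":5},{"wx":0,"wy":0,"wz":0,"x":-30,"y":12,"z":0,"claw":5},{"wx":0,"wy":0,"wz":0,"x":-12,"y":5,"z":0,"claw":5},{"wx":0,"wy":0,"wz":0,"x":0,"y":0,"z":0,"claw":5},{"wx":0,"wy":0,"wz":0,"x":0,"y":0,"z":0,"claw":5},{"wx":0,"wy":0,"wz":0,"x":0,"y":0,"z":0,"claw":5}]'

```text
time: 16.87
ee_pos: [0.5118, -0.3701, 0.1848]
eef_rot: [[0.259, 0.966, -0.001], [0.966, -0.259, 0.002], [0.001, -0.001, -1.0]]
ft_force: [0.2, -0.2, 0.4]
width: 0.01
```

```bash
python3 - <<'E'
from h import *
plan(.5126,-.3712,.0017,-15.1)
s=get('side'); crop(s,'d5.png',270,50,370,180,5)
for z in (.19,.2): print(proj(s,[[.5126,-.3712,z]]))
E
```

```text
t 16.87 pos [ 0.5118 -0.3701  0.1848] psi -15.03 w 10.0 tool d mm [ -1.    1.3 183.1] dist 183.0 rows 6.0
 wz total 0.07297577428360569
 F [ 0.2 -0.2  0.4]
[[308.90126305  85.43679345]]
[[308.98676912  82.17207032]]
```

View pics/d5.png

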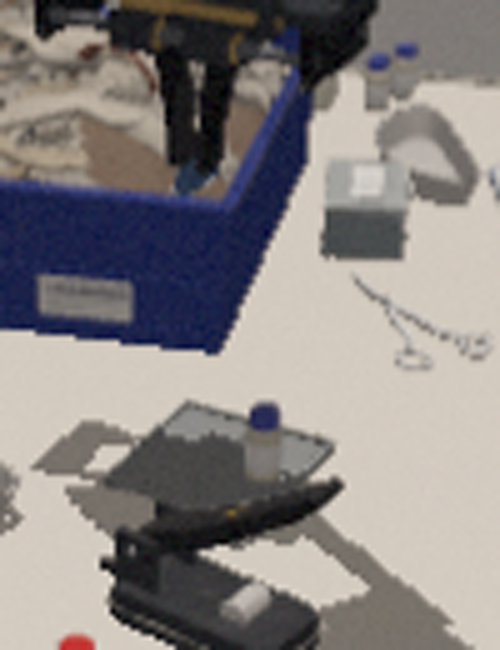

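Emit:
carry_out --deltas '[{"wx":0,"wy":0,"wz":0,"x":-1,"y":1.3,"z":20,"claw":5},{"wx":0,"wy":0,"wz":0,"x":0,"y":0,"z":35,"claw":5},{"wx":0,"wy":0,"wz":0,"x":0,"y":0,"z":38,"claw":5},{"wx":0,"wy":0,"wz":0,"x":0,"y":0,"z":35,"claw":5},{"wx":0,"wy":0,"wz":0,"x":0,"y":0,"z":25,"claw":5},{"wx":0,"wy":0,"wz":0,"x":0,"y":0,"z":15,"claw":5},{"wx":0,"wy":0,"wz":0,"x":0,"y":0,"z":0,"claw":5},{"wx":0,"wy":0,"wz":0,"x":0,"y":0,"z":0,"claw":5}]'

```text
time: 17.58
ee_pos: [0.5128, -0.3712, 0.0171]
eef_rot: [[0.259, 0.966, -0.001], [0.966, -0.259, 0.001], [0.001, -0.002, -1.0]]
ft_force: [-0.3, 0.3, -0.0]
width: 0.0095
```

Emit:
carry_out --deltas '[{"wx":0,"wy":0,"wz":0,"x":0,"y":0,"z":6,"claw":5},{"wx":0,"wy":0,"wz":0,"x":0,"y":0,"z":3,"claw":5},{"wx":0,"wy":0,"wz":0,"x":0,"y":0,"z":0,"claw":5},{"wx":0,"wy":0,"wz":0,"x":0,"y":0,"z":0,"claw":5}]'

```text
time: 17.92
ee_pos: [0.5134, -0.3734, 0.0095]
eef_rot: [[0.261, 0.965, 0.001], [0.965, -0.261, -0.001], [-0.001, 0.001, -1.0]]
ft_force: [0.3, 0.2, 0.7]
width: 0.0099
```

```bash
python3 - <<'E'
from h import *
plan(.5126,-.3712,.0017,-15.1)
s=get('side'); crop(s,'d6.png',270,100,340,160,10)
E
```

```text
t 17.92 pos [ 0.5134 -0.3734  0.0095] psi -15.13 w 9.9 tool d mm [ 1.9 -1.3  7.8] dist 8.0 rows 1.0
 wz total -0.031196924248547475
 F [0.3 0.2 0.7]
```

View pics/d6.png

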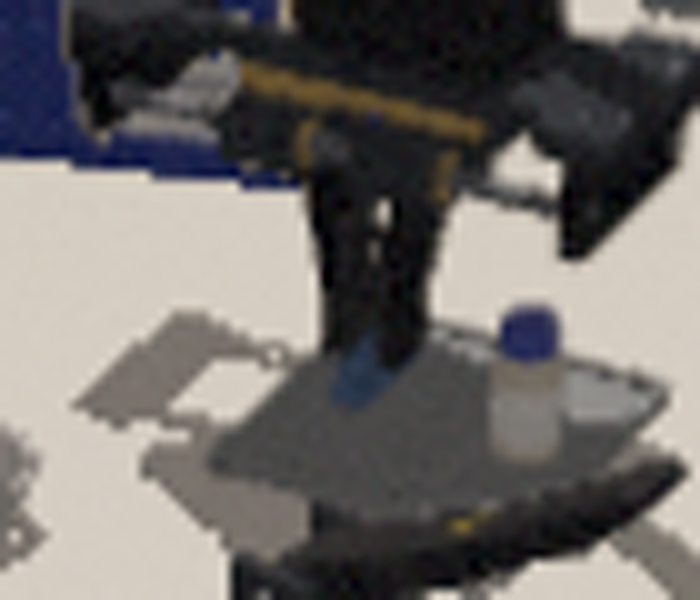

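Emit:
carry_out --deltas '[{"wx":0,"wy":0,"wz":0,"x":1,"y":-1,"z":3,"claw":5},{"wx":0,"wy":0,"wz":0,"x":0,"y":0,"z":2,"claw":5},{"wx":0,"wy":0,"wz":0,"x":0,"y":0,"z":0,"claw":5},{"wx":0,"wy":0,"wz":0,"x":0,"y":0,"z":0,"claw":5}]'

```text
time: 18.3
ee_pos: [0.512, -0.3717, 0.0032]
eef_rot: [[0.261, 0.965, -0.0], [0.965, -0.261, 0.0], [0.0, -0.001, -1.0]]
ft_force: [0.1, 0.2, 1.0]
width: 0.0099
```

Emit:
carry_out --deltas '[{"wx":0,"wy":0,"wz":0,"x":0,"y":0,"z":1,"claw":5},{"wx":0,"wy":0,"wz":0,"x":0,"y":0,"z":0,"claw":5}]'

```text
time: 18.47
ee_pos: [0.5122, -0.3718, 0.0024]
eef_rot: [[0.261, 0.965, -0.0], [0.965, -0.261, 0.0], [0.0, -0.0, -1.0]]
ft_force: [-0.5, 0.5, -0.2]
width: 0.01
```

Emit:
carry_out --deltas '[{"wx":0,"wy":0,"wz":0,"x":0,"y":0,"z":1,"claw":5},{"wx":0,"wy":0,"wz":0,"x":0,"y":0,"z":0,"claw":5}]'

```text
time: 18.63
ee_pos: [0.5124, -0.372, 0.0017]
eef_rot: [[0.261, 0.965, 0.0], [0.965, -0.261, -0.0], [-0.0, 0.0, -1.0]]
ft_force: [0.4, -0.2, 0.6]
width: 0.0099
```

Emit:
carry_out --deltas '[{"wx":0,"wy":0,"wz":0,"x":0,"y":0,"z":0.8,"claw":5},{"wx":0,"wy":0,"wz":0,"x":0,"y":0,"z":0,"claw":5}]'

```text
time: 18.8
ee_pos: [0.5125, -0.372, 0.0016]
eef_rot: [[0.261, 0.965, 0.0], [0.965, -0.261, -0.0], [-0.0, 0.0, -1.0]]
ft_force: [-1.8, 1.7, 5.3]
width: 0.0101
```

Emit:
carry_out --deltas '[{"wx":0,"wy":0,"wz":0,"x":0,"y":0,"z":0,"claw":16},{"wx":0,"wy":0,"wz":0,"x":0,"y":0,"z":0,"claw":21},{"wx":0,"wy":0,"wz":0,"x":0,"y":0,"z":0,"claw":21},{"wx":0,"wy":0,"wz":0,"x":0,"y":0,"z":0,"claw":21},{"wx":0,"wy":0,"wz":0,"x":0,"y":0,"z":-8,"claw":21},{"wx":0,"wy":0,"wz":0,"x":0,"y":0,"z":-25,"claw":21},{"wx":0,"wy":0,"wz":0,"x":0,"y":0,"z":-38,"claw":21},{"wx":0,"wy":0,"wz":0,"x":0,"y":0,"z":-40,"claw":21}]'

```text
time: 19.47
ee_pos: [0.511, -0.3706, 0.1113]
eef_rot: [[0.261, 0.965, -0.003], [0.965, -0.261, 0.003], [0.002, -0.004, -1.0]]
ft_force: [1.8, 0.0, 0.2]
width: 0.0185
```

Emit:
carry_out --deltas '[{"wx":0,"wy":0,"wz":0,"x":0,"y":0,"z":-40,"claw":50},{"wx":0,"wy":0,"wz":0,"x":0,"y":0,"z":-30,"claw":50},{"wx":0,"wy":0,"wz":0,"x":0,"y":0,"z":0,"claw":50},{"wx":0,"wy":0,"wz":0,"x":0,"y":0,"z":0,"claw":50}]'

```text
time: 19.8
ee_pos: [0.5137, -0.3732, 0.1857]
eef_rot: [[0.261, 0.965, 0.005], [0.965, -0.261, -0.004], [-0.003, 0.006, -1.0]]
ft_force: [0.7, -0.3, -0.6]
width: 0.0369
```

```bash
python3 - <<'E'
from h import *
plan(.5863,-.0068,.1834)
s=get('side'); crop(s,'d7.png',270,100,340,160,10)
E
```

```text
t 19.8 pos [ 0.5137 -0.3732  0.1857] psi -15.14 w 36.9 tool d mm [372.6 -25.6   1. ] dist 374.0 rows 11.0
 F [ 0.7 -0.3 -0.6]
```

View pics/d7.png

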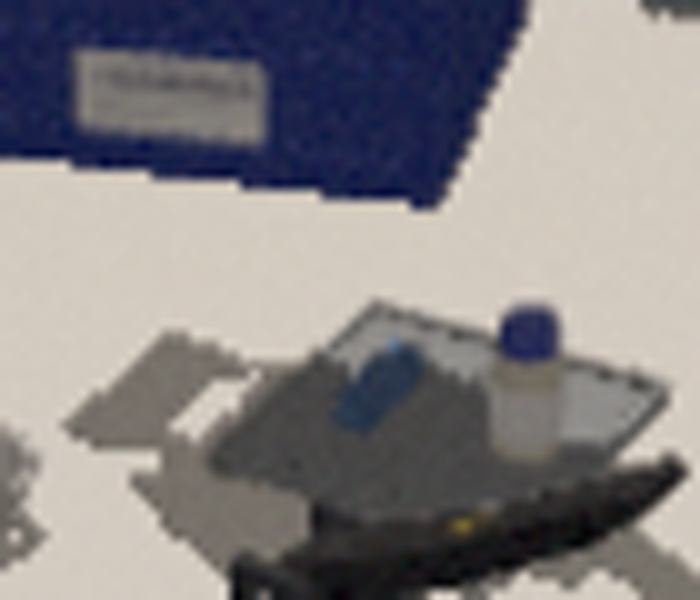

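```bash
python3 - <<'E'
from h import *; import pickle
t,s=pickle.load(open('im.pkl','rb'))
for z in(0,.05,.08): print(z,atz(t,[(313,125),(314,146),(317,172),(263,138)],z)[:,:2].round(3).tolist())
print(tri([t,s],[(326,163),(240,166)]), tri([t,s],[(326,128),(218,150)]))
crop(t,'e1.png',240,60,360,200,4); crop(s,'e2.png',140,90,270,240,4)
E
```

```text
0 [[0.764, -0.074], [0.706, -0.076], [0.636, -0.083], [0.729, 0.057]]
0.05 [[0.743, -0.072], [0.688, -0.074], [0.622, -0.081], [0.71, 0.052]]
0.08 [[0.731, -0.071], [0.678, -0.073], [0.613, -0.08], [0.699, 0.05]]
[ 0.64138197 -0.10251649  0.05941646] [ 0.70709383 -0.1024898   0.10282299]
```

View pics/e1.png

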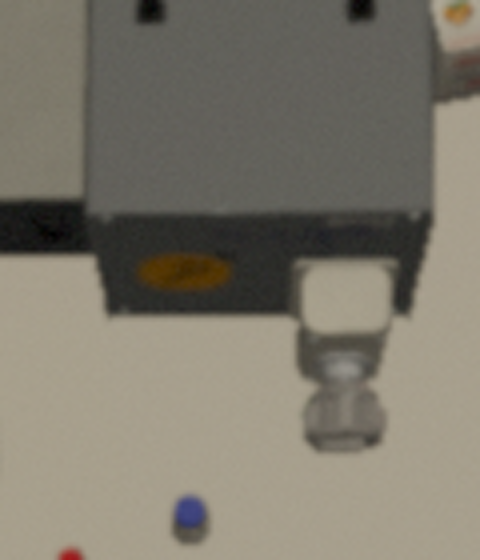

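View pics/e2.png

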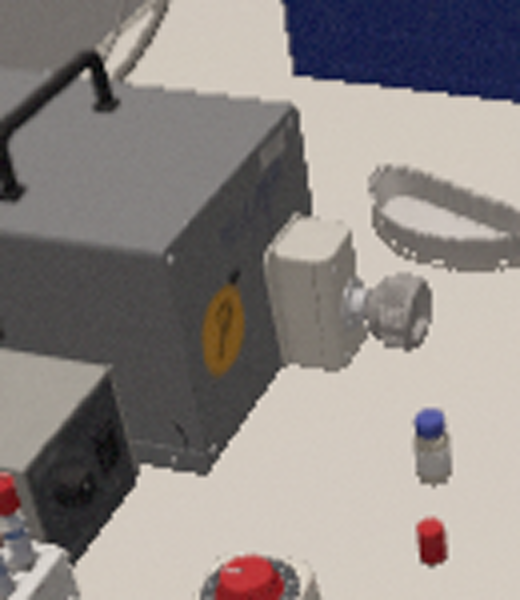

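Emit:
carry_out --deltas '[{"wx":0,"wy":0,"wz":0,"x":20,"y":-1.5,"z":0,"claw":50},{"wx":0,"wy":0,"wz":0,"x":35,"y":-2.5,"z":0,"claw":50},{"wx":0,"wy":0,"wz":0,"x":40,"y":-3,"z":0,"claw":50},{"wx":0,"wy":0,"wz":0,"x":40,"y":-3,"z":0,"claw":50},{"wx":0,"wy":0,"wz":0,"x":40,"y":-3,"z":0,"claw":50},{"wx":0,"wy":0,"wz":0,"x":40,"y":-3,"z":0,"claw":50},{"wx":0,"wy":0,"wz":0,"x":40,"y":-3,"z":0,"claw":50},{"wx":0,"wy":0,"wz":0,"x":40,"y":-2.5,"z":0,"claw":50}]'

```text
time: 20.52
ee_pos: [0.567, -0.0791, 0.1793]
eef_rot: [[0.261, 0.965, -0.004], [0.965, -0.261, 0.001], [0.0, -0.004, -1.0]]
ft_force: [0.5, -0.2, 0.9]
width: 0.0432
```

Emit:
carry_out --deltas '[{"wx":0,"wy":0,"wz":0,"x":40,"y":-2.5,"z":0,"claw":50},{"wx":0,"wy":0,"wz":0,"x":30,"y":-1.5,"z":0,"claw":50},{"wx":0,"wy":0,"wz":-6.6,"x":8,"y":0,"z":0,"claw":50},{"wx":0,"wy":0,"wz":-6.6,"x":0,"y":0,"z":0,"claw":50},{"wx":0,"wy":0,"wz":-6.6,"x":0,"y":0,"z":0,"claw":50},{"wx":0,"wy":0,"wz":-6.6,"x":0,"y":0,"z":0,"claw":50},{"wx":0,"wy":0,"wz":-6.6,"x":0,"y":0,"z":0,"claw":50},{"wx":0,"wy":0,"wz":0,"x":0,"y":0,"z":0,"claw":50}]'

```text
time: 21.18
ee_pos: [0.5836, -0.0048, 0.1793]
eef_rot: [[-0.311, 0.95, -0.004], [0.95, 0.311, 0.001], [0.002, -0.004, -1.0]]
ft_force: [0.2, 0.2, 0.1]
width: 0.0431
```

Emit:
carry_out --deltas '[{"wx":0,"wy":0,"wz":0,"x":0,"y":0,"z":0,"claw":50},{"wx":0,"wy":0,"wz":0,"x":0,"y":0,"z":0,"claw":50}]'

```text
time: 21.35
ee_pos: [0.5843, -0.0051, 0.1805]
eef_rot: [[-0.303, 0.953, -0.002], [0.953, 0.303, 0.0], [0.001, -0.002, -1.0]]
ft_force: [0.1, -0.5, -0.5]
width: 0.0437
```

```bash
python3 - <<'E'
from h import *
plan(.5863,-.0068,.0046)
s=get('side'); t=get('top'); crop(s,'e3.png',180,90,300,240,4.5); crop(t,'e4.png',200,60,400,260,3)
E
```

```text
t 21.35 pos [ 0.5843 -0.0051  0.1805] psi 17.66 w 43.7 tool d mm [ -2.4   1.7 175.9] dist 176.0 rows 5.0
 F [ 0.1 -0.5 -0.5]
```

View pics/e3.png

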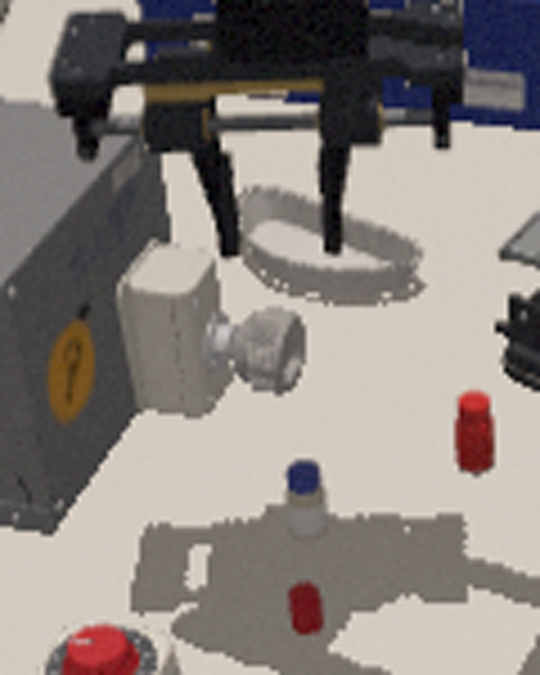

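View pics/e4.png

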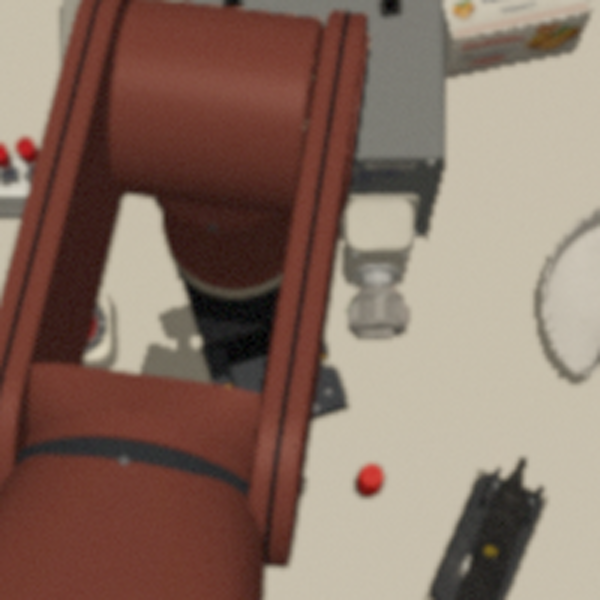

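Emit:
carry_out --deltas '[{"wx":0,"wy":0,"wz":0,"x":-2.4,"y":1.7,"z":20,"claw":50},{"wx":0,"wy":0,"wz":0,"x":0,"y":0,"z":35,"claw":50},{"wx":0,"wy":0,"wz":0,"x":0,"y":0,"z":35,"claw":50},{"wx":0,"wy":0,"wz":0,"x":0,"y":0,"z":25,"claw":50},{"wx":0,"wy":0,"wz":0,"x":0,"y":0,"z":10,"claw":50},{"wx":0,"wy":0,"wz":0,"x":0,"y":0,"z":0,"claw":50},{"wx":0,"wy":0,"wz":0,"x":0,"y":0,"z":0,"claw":50},{"wx":0,"wy":0,"wz":0,"x":0,"y":0,"z":0,"claw":50}]'

```text
time: 22.12
ee_pos: [0.5892, -0.0072, 0.059]
eef_rot: [[-0.306, 0.952, 0.004], [0.952, 0.306, -0.001], [-0.002, 0.003, -1.0]]
ft_force: [0.3, 0.4, -0.1]
width: 0.0436
```

```bash
python3 - <<'E'
from h import *
plan(.5863,-.0068,.0046)
s=get('side'); t=get('top'); crop(s,'e5.png',180,110,300,240,4.5)
E
```

```text
t 22.12 pos [ 0.5892 -0.0072  0.059 ] psi 17.84 w 43.6 tool d mm [ 1.3 -2.9 54.4] dist 55.0 rows 2.0
 F [ 0.3  0.4 -0.1]
```

View pics/e5.png

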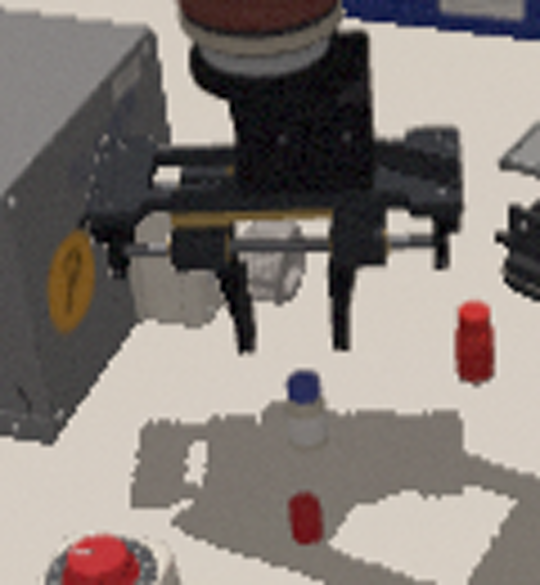

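Emit:
carry_out --deltas '[{"wx":0,"wy":0,"wz":0,"x":1,"y":-2,"z":15,"claw":50},{"wx":0,"wy":0,"wz":0,"x":0,"y":0,"z":18,"claw":50},{"wx":0,"wy":0,"wz":0,"x":0,"y":0,"z":12,"claw":50},{"wx":0,"wy":0,"wz":0,"x":0,"y":0,"z":6,"claw":50},{"wx":0,"wy":0,"wz":0,"x":0,"y":0,"z":0,"claw":50},{"wx":0,"wy":0,"wz":0,"x":0,"y":0,"z":0,"claw":50},{"wx":0,"wy":0,"wz":0,"x":0,"y":0,"z":0,"claw":50}]'

```text
time: 22.8
ee_pos: [0.5861, -0.0067, 0.0068]
eef_rot: [[-0.307, 0.952, 0.002], [0.952, 0.307, -0.0], [-0.001, 0.001, -1.0]]
ft_force: [0.2, -0.8, 0.6]
width: 0.0433
```

```bash
python3 - <<'E'
from h import *
plan(.5863,-.0068,.0046)
s=get('side'); t=get('top'); crop(s,'e6.png',200,150,280,220,8)
E
```

```text
t 22.8 pos [ 0.5861 -0.0067  0.0068] psi 17.86 w 43.3 tool d mm [-0.2  0.1  2.2] dist 2.0 rows 1.0
 F [ 0.2 -0.8  0.6]
```

View pics/e6.png

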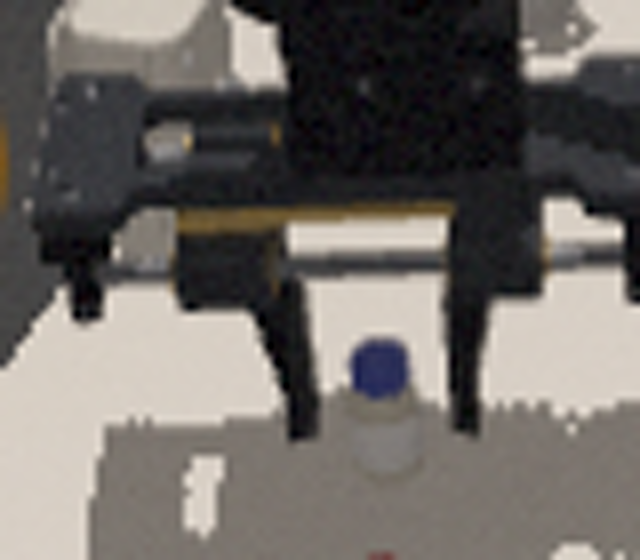

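Emit:
carry_out --deltas '[{"wx":0,"wy":0,"wz":0,"x":0,"y":0,"z":0,"claw":30},{"wx":0,"wy":0,"wz":0,"x":0,"y":0,"z":0,"claw":10},{"wx":0,"wy":0,"wz":0,"x":0,"y":0,"z":0,"claw":10},{"wx":0,"wy":0,"wz":0,"x":0,"y":0,"z":0,"claw":10},{"wx":0,"wy":0,"wz":0,"x":0,"y":0,"z":0,"claw":10}]' --squeeze 15

```text
time: 23.32
ee_pos: [0.5853, -0.0066, 0.0058]
eef_rot: [[-0.307, 0.952, 0.0], [0.952, 0.307, 0.0], [-0.0, 0.0, -1.0]]
ft_force: [-0.2, 0.6, 1.0]
width: 0.0225
```

Emit:
carry_out --deltas '[{"wx":0,"wy":0,"wz":0,"x":0,"y":0,"z":-5,"claw":10},{"wx":0,"wy":0,"wz":0,"x":0,"y":0,"z":-20,"claw":10},{"wx":0,"wy":0,"wz":0,"x":0,"y":0,"z":-30,"claw":10},{"wx":0,"wy":0,"wz":0,"x":0,"y":0,"z":-35,"claw":10},{"wx":0,"wy":0,"wz":0,"x":0,"y":0,"z":-30,"claw":10},{"wx":0,"wy":0,"wz":0,"x":0,"y":0,"z":-10,"claw":10},{"wx":0,"wy":0,"wz":0,"x":0,"y":0,"z":0,"claw":10}]'

```text
time: 23.9
ee_pos: [0.5879, -0.0069, 0.1399]
eef_rot: [[-0.307, 0.952, 0.007], [0.952, 0.307, -0.001], [-0.003, 0.007, -1.0]]
ft_force: [0.9, -0.5, -0.7]
width: 0.0226
```

```bash
python3 - <<'E'
from h import *
plan(.5647,.2815,.14)
plan(.4537,.3073,.14)
s=get('side'); crop(s,'e7.png',180,110,300,240,4.5)
E
```

```text
t 23.9 pos [ 0.5879 -0.0069  0.1399] psi 17.87 w 22.6 tool d mm [281.6  66.4  -0.5] dist 289.0 rows 8.0
 F [ 0.9 -0.5 -0.7]
t 23.9 pos [ 0.5879 -0.0069  0.1399] psi 17.87 w 22.6 tool d mm [340.2 -31.3  -1.4] dist 342.0 rows 10.0
 F [ 0.9 -0.5 -0.7]
```

View pics/e7.png

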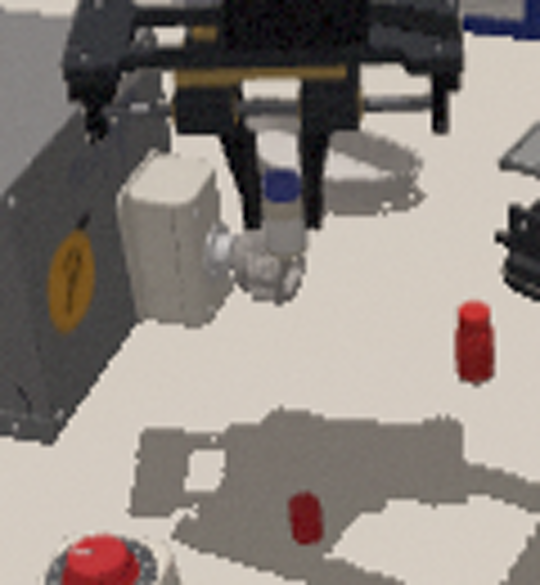

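Emit:
carry_out --deltas '[{"wx":0,"wy":0,"wz":0,"x":15,"y":3.5,"z":0,"claw":10},{"wx":0,"wy":0,"wz":0,"x":32,"y":7.5,"z":0,"claw":10},{"wx":0,"wy":0,"wz":0,"x":40,"y":9.4,"z":0,"claw":10},{"wx":0,"wy":0,"wz":0,"x":40,"y":9.4,"z":0,"claw":10},{"wx":0,"wy":0,"wz":0,"x":40,"y":9.4,"z":0,"claw":10},{"wx":0,"wy":0,"wz":0,"x":40,"y":9.4,"z":0,"claw":10},{"wx":0,"wy":0,"wz":0,"x":40,"y":9.4,"z":0,"claw":10},{"wx":0,"wy":0,"wz":0,"x":24,"y":5.7,"z":0,"claw":10}]'

```text
time: 24.62
ee_pos: [0.5599, 0.2743, 0.1324]
eef_rot: [[-0.309, 0.951, -0.005], [0.951, 0.309, -0.0], [0.001, -0.005, -1.0]]
ft_force: [-0.1, -0.6, 0.0]
width: 0.0226
```

Emit:
carry_out --deltas '[{"wx":0,"wy":0,"wz":0,"x":10.6,"y":2.7,"z":0,"claw":10},{"wx":0,"wy":0,"wz":0,"x":0,"y":0,"z":0,"claw":10},{"wx":0,"wy":0,"wz":0,"x":0,"y":0,"z":0,"claw":10},{"wx":0,"wy":0,"wz":0,"x":0,"y":0,"z":0,"claw":10}]'

```text
time: 24.95
ee_pos: [0.5617, 0.2801, 0.1344]
eef_rot: [[-0.306, 0.952, -0.002], [0.952, 0.306, -0.001], [-0.001, -0.002, -1.0]]
ft_force: [-0.4, 0.0, -0.2]
width: 0.0226
```

```bash
python3 - <<'E'
from h import *
plan(.5647,.2815,.0098)
s=get('side'); t=get('top'); crop(s,'f1.png',100,120,300,340,2.7); crop(t,'f2.png',80,20,280,280,2.3)
for z in(0,.05): print(atz(t,[(137,140),(160,130),(218,125)],z)[:,:2].round(3).tolist())
E
```

```text
t 24.95 pos [0.5617 0.2801 0.1344] psi 17.8 w 22.6 tool d mm [  0.5   3.5 124.6] dist 125.0 rows 4.0
 F [-0.4  0.  -0.2]
[[0.727, 0.388], [0.754, 0.329], [0.766, 0.176]]
[[0.708, 0.368], [0.734, 0.312], [0.746, 0.166]]
```

View pics/f1.png

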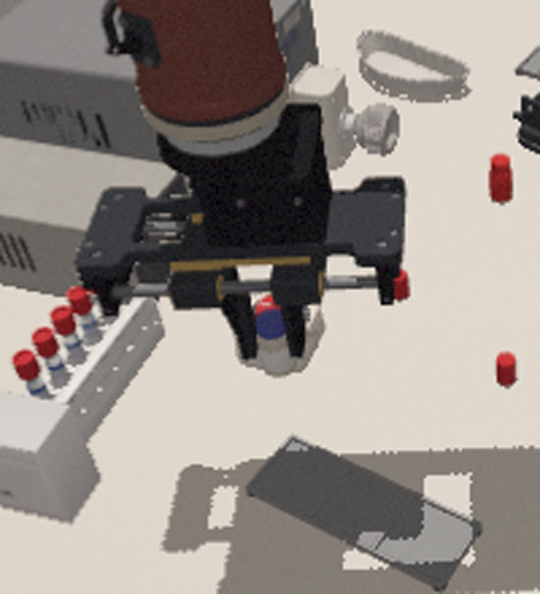

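View pics/f2.png

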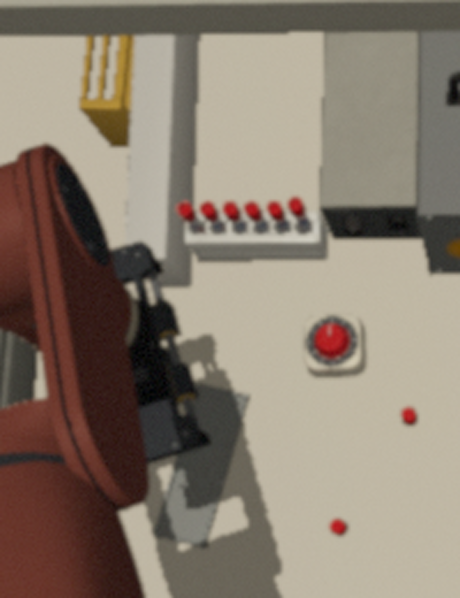

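Emit:
carry_out --deltas '[{"wx":0,"wy":0,"wz":0,"x":0.5,"y":3,"z":15,"claw":10},{"wx":0,"wy":0,"wz":0,"x":0,"y":0,"z":30,"claw":10},{"wx":0,"wy":0,"wz":0,"x":0,"y":0,"z":30,"claw":10},{"wx":0,"wy":0,"wz":0,"x":0,"y":0,"z":20,"claw":10},{"wx":0,"wy":0,"wz":0,"x":0,"y":0,"z":13,"claw":10},{"wx":0,"wy":0,"wz":0,"x":0,"y":0,"z":5,"claw":10},{"wx":0,"wy":0,"wz":0,"x":0,"y":0,"z":0,"claw":10},{"wx":0,"wy":0,"wz":0,"x":0,"y":0,"z":0,"claw":10}]'

```text
time: 25.72
ee_pos: [0.5656, 0.2833, 0.0235]
eef_rot: [[-0.306, 0.952, 0.001], [0.952, 0.306, 0.0], [0.0, 0.001, -1.0]]
ft_force: [0.3, 0.6, -0.3]
width: 0.0226
```

Emit:
carry_out --deltas '[{"wx":0,"wy":0,"wz":0,"x":0,"y":0,"z":0,"claw":10},{"wx":0,"wy":0,"wz":0,"x":0,"y":0,"z":0,"claw":10}]'

```text
time: 25.88
ee_pos: [0.5662, 0.2838, 0.0246]
eef_rot: [[-0.307, 0.952, 0.003], [0.952, 0.307, 0.001], [0.0, 0.003, -1.0]]
ft_force: [0.5, 0.9, 0.4]
width: 0.0224
```

```bash
python3 - <<'E'
from h import *
plan(.5647,.2815,.0100)
s=get('side'); crop(s,'f3.png',160,230,290,340,6)
E
```

```text
t 25.88 pos [0.5662 0.2838 0.0246] psi 17.86 w 22.4 tool d mm [-1.7 -2.1 14.6] dist 15.0 rows 1.0
 F [0.5 0.9 0.4]
```

View pics/f3.png

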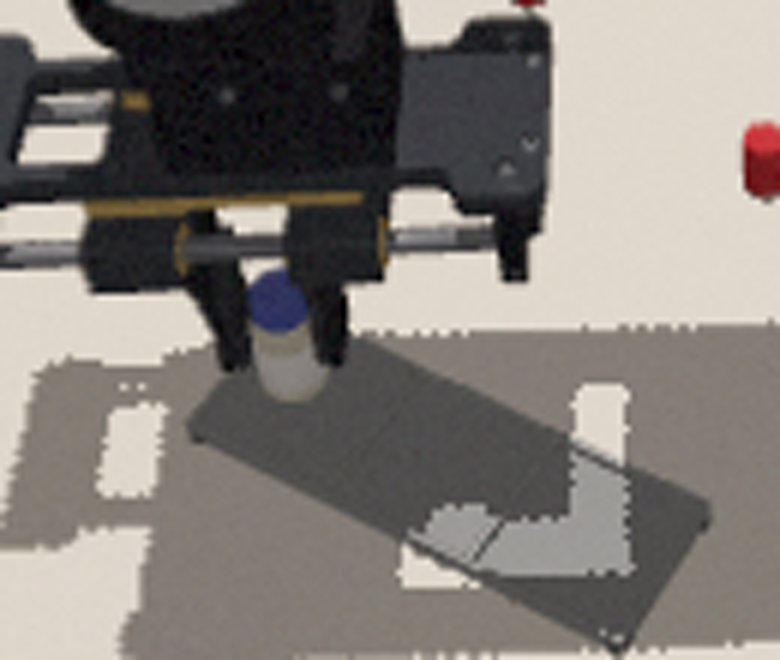

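Emit:
carry_out --deltas '[{"wx":0,"wy":0,"wz":0,"x":-1,"y":-1.2,"z":6,"claw":10},{"wx":0,"wy":0,"wz":0,"x":0,"y":0,"z":4,"claw":10},{"wx":0,"wy":0,"wz":0,"x":0,"y":0,"z":1,"claw":10},{"wx":0,"wy":0,"wz":0,"x":0,"y":0,"z":0,"claw":10},{"wx":0,"wy":0,"wz":0,"x":0,"y":0,"z":0,"claw":10}]'

```text
time: 26.35
ee_pos: [0.5636, 0.2818, 0.0114]
eef_rot: [[-0.307, 0.952, -0.001], [0.952, 0.307, -0.0], [-0.0, -0.001, -1.0]]
ft_force: [-0.2, 0.5, 0.1]
width: 0.0224
```

Emit:
carry_out --deltas '[{"wx":0,"wy":0,"wz":0,"x":0,"y":0,"z":1,"claw":10},{"wx":0,"wy":0,"wz":0,"x":0,"y":0,"z":0,"claw":10}]'

```text
time: 26.52
ee_pos: [0.5639, 0.282, 0.0107]
eef_rot: [[-0.307, 0.952, 0.0], [0.952, 0.307, 0.0], [0.0, 0.0, -1.0]]
ft_force: [-0.9, 0.4, 0.2]
width: 0.0224
```

Emit:
carry_out --deltas '[{"wx":0,"wy":0,"wz":0,"x":0,"y":0,"z":1,"claw":10},{"wx":0,"wy":0,"wz":0,"x":0,"y":0,"z":0,"claw":10}]'

```text
time: 26.68
ee_pos: [0.5641, 0.282, 0.0099]
eef_rot: [[-0.307, 0.952, 0.0], [0.952, 0.307, 0.0], [0.0, 0.0, -1.0]]
ft_force: [0.4, -0.3, -0.7]
width: 0.0233
```

Emit:
carry_out --deltas '[{"wx":0,"wy":0,"wz":0,"x":0,"y":0,"z":0.8,"claw":10},{"wx":0,"wy":0,"wz":0,"x":0,"y":0,"z":0,"claw":10}]'

```text
time: 26.85
ee_pos: [0.5642, 0.2821, 0.0098]
eef_rot: [[-0.307, 0.952, 0.001], [0.952, 0.307, 0.0], [-0.0, 0.001, -1.0]]
ft_force: [-1.9, -0.7, 5.3]
width: 0.0224
```

Contact. Release and rise.

Emit:
carry_out --deltas '[{"wx":0,"wy":0,"wz":0,"x":0,"y":0,"z":0,"claw":30},{"wx":0,"wy":0,"wz":0,"x":0,"y":0,"z":0,"claw":42},{"wx":0,"wy":0,"wz":0,"x":0,"y":0,"z":0,"claw":42},{"wx":0,"wy":0,"wz":0,"x":0,"y":0,"z":0,"claw":42},{"wx":0,"wy":0,"wz":0,"x":0,"y":0,"z":-10,"claw":42},{"wx":0,"wy":0,"wz":0,"x":0,"y":0,"z":-30,"claw":42},{"wx":0,"wy":0,"wz":0,"x":0,"y":0,"z":-40,"claw":42},{"wx":0,"wy":0,"wz":0,"x":0,"y":0,"z":-30,"claw":42}]'

```text
time: 27.52
ee_pos: [0.5642, 0.2821, 0.1217]
eef_rot: [[-0.307, 0.952, 0.001], [0.952, 0.307, 0.0], [0.0, 0.001, -1.0]]
ft_force: [1.6, 0.2, 0.6]
width: 0.0363
```

Emit:
carry_out --deltas '[{"wx":0,"wy":0,"wz":0,"x":0,"y":0,"z":0,"claw":42},{"wx":0,"wy":0,"wz":0,"x":0,"y":0,"z":0,"claw":42}]'

```text
time: 27.68
ee_pos: [0.5661, 0.2828, 0.1229]
eef_rot: [[-0.307, 0.952, 0.006], [0.952, 0.307, 0.002], [0.0, 0.007, -1.0]]
ft_force: [0.8, -0.1, -0.3]
width: 0.0366
```

```bash
python3 - <<'E'
from h import *
plan(.5614,.0678,.12)
s=get('side'); crop(s,'f4.png',160,230,290,340,6)
E
```

```text
t 27.68 pos [0.5661 0.2828 0.1229] psi 17.87 w 36.6 tool d mm [-203.2  -70.4    2.4] dist 215.0 rows 6.0
 F [ 0.8 -0.1 -0.3]
```

View pics/f4.png

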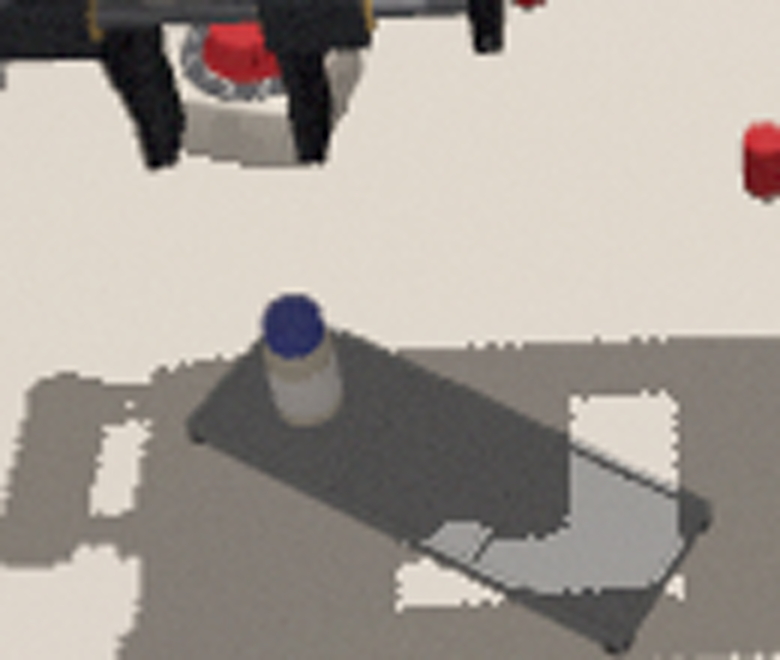

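Emit:
carry_out --deltas '[{"wx":0,"wy":0,"wz":0,"x":-15,"y":-5,"z":0,"claw":40},{"wx":0,"wy":0,"wz":0,"x":-32,"y":-11,"z":0,"claw":40},{"wx":0,"wy":0,"wz":0,"x":-38,"y":-13,"z":0,"claw":40},{"wx":0,"wy":0,"wz":0,"x":-38,"y":-13,"z":0,"claw":40},{"wx":0,"wy":0,"wz":0,"x":-38,"y":-13,"z":0,"claw":40},{"wx":0,"wy":0,"wz":0,"x":-30,"y":-11,"z":0,"claw":40},{"wx":0,"wy":0,"wz":0,"x":-12,"y":-4,"z":0,"claw":40},{"wx":0,"wy":0,"wz":0,"x":0,"y":0,"z":0,"claw":40}]'

```text
time: 28.4
ee_pos: [0.5582, 0.0638, 0.1173]
eef_rot: [[-0.303, 0.953, -0.003], [0.953, 0.303, -0.001], [0.0, -0.003, -1.0]]
ft_force: [1.4, -0.3, 0.5]
width: 0.0345
```

Emit:
carry_out --deltas '[{"wx":0,"wy":0,"wz":0,"x":0,"y":0,"z":15,"claw":40},{"wx":0,"wy":0,"wz":0,"x":0,"y":0,"z":30,"claw":40},{"wx":0,"wy":0,"wz":0,"x":0,"y":0,"z":25,"claw":40},{"wx":0,"wy":0,"wz":0,"x":0,"y":0,"z":10,"claw":40},{"wx":0,"wy":0,"wz":0,"x":0,"y":0,"z":0,"claw":40},{"wx":0,"wy":0,"wz":0,"x":0,"y":0,"z":0,"claw":40},{"wx":0,"wy":0,"wz":0,"x":0,"y":0,"z":0,"claw":40}]'

```text
time: 28.98
ee_pos: [0.5606, 0.0677, 0.0402]
eef_rot: [[-0.307, 0.952, 0.002], [0.952, 0.307, 0.0], [-0.0, 0.002, -1.0]]
ft_force: [0.2, 0.4, 0.2]
width: 0.0348
```

```bash
python3 - <<'E'
from h import *
plan(.5614,.0678,-.001)
s=get('side'); crop(s,'g1.png',200,150,300,250,7)
E
```

```text
t 28.98 pos [0.5606 0.0677 0.0402] psi 17.9 w 34.8 tool d mm [-0.2  0.7 41.2] dist 41.0 rows 2.0
 F [0.2 0.4 0.2]
```

View pics/g1.png

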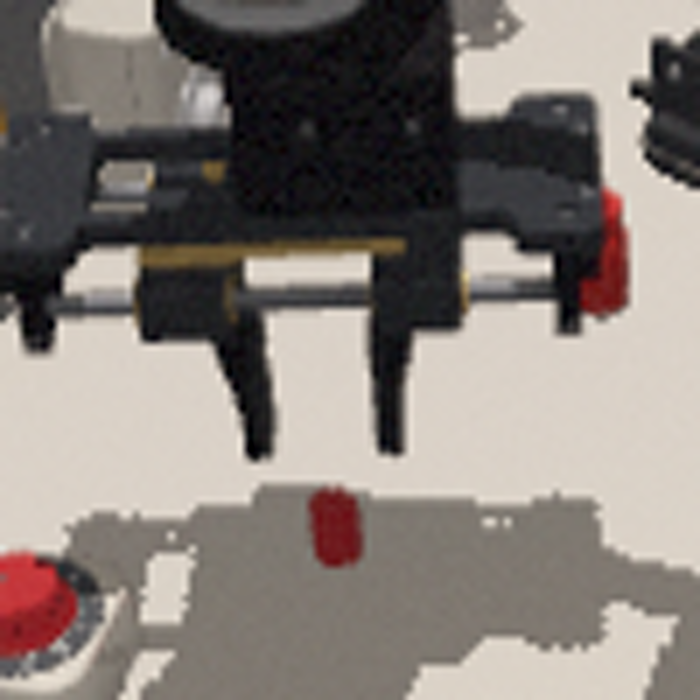

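Emit:
carry_out --deltas '[{"wx":0,"wy":0,"wz":0,"x":0,"y":0.7,"z":10,"claw":40},{"wx":0,"wy":0,"wz":0,"x":0,"y":0,"z":15,"claw":40},{"wx":0,"wy":0,"wz":0,"x":0,"y":0,"z":10,"claw":40},{"wx":0,"wy":0,"wz":0,"x":0,"y":0,"z":5,"claw":40},{"wx":0,"wy":0,"wz":0,"x":0,"y":0,"z":0,"claw":40},{"wx":0,"wy":0,"wz":0,"x":0,"y":0,"z":0,"claw":40},{"wx":0,"wy":0,"wz":0,"x":0,"y":0,"z":0,"claw":40}]'

```text
time: 29.62
ee_pos: [0.5607, 0.0674, -0.0005]
eef_rot: [[-0.307, 0.952, 0.001], [0.952, 0.307, 0.0], [-0.0, 0.001, -1.0]]
ft_force: [-0.6, -0.1, 0.4]
width: 0.0348
```

```bash
python3 - <<'E'
from h import *
plan(.5614,.0678,-.001)
s=get('side'); crop(s,'g2.png',210,180,280,240,10)
E
```

```text
t 29.62 pos [ 5.607e-01  6.740e-02 -5.000e-04] psi 17.86 w 34.8 tool d mm [0.2 0.7 0.5] dist 1.0 rows 1.0
 F [-0.6 -0.1  0.4]
```

View pics/g2.png

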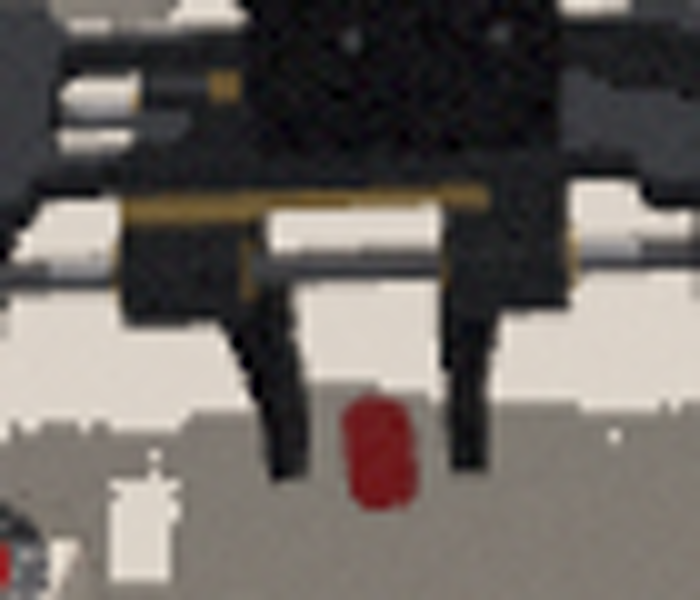

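Good overlap, centred. Close and lift.

Emit:
carry_out --deltas '[{"wx":0,"wy":0,"wz":0,"x":0,"y":0,"z":0,"claw":25},{"wx":0,"wy":0,"wz":0,"x":0,"y":0,"z":0,"claw":10},{"wx":0,"wy":0,"wz":0,"x":0,"y":0,"z":0,"claw":10},{"wx":0,"wy":0,"wz":0,"x":0,"y":0,"z":0,"claw":10},{"wx":0,"wy":0,"wz":0,"x":0,"y":0,"z":0,"claw":10}]' --squeeze 12

```text
time: 30.08
ee_pos: [0.5604, 0.0674, -0.0008]
eef_rot: [[-0.307, 0.952, 0.0], [0.952, 0.307, -0.0], [-0.0, 0.0, -1.0]]
ft_force: [-0.7, 0.5, 1.5]
width: 0.0162
```

Emit:
carry_out --deltas '[{"wx":0,"wy":0,"wz":0,"x":0,"y":0,"z":-5,"claw":10},{"wx":0,"wy":0,"wz":0,"x":0,"y":0,"z":-20,"claw":10},{"wx":0,"wy":0,"wz":0,"x":0,"y":0,"z":-35,"claw":10},{"wx":0,"wy":0,"wz":0,"x":0,"y":0,"z":-35,"claw":10},{"wx":0,"wy":0,"wz":0,"x":0,"y":0,"z":-20,"claw":10},{"wx":0,"wy":0,"wz":0,"x":0,"y":0,"z":-5,"claw":10},{"wx":0,"wy":0,"wz":0,"x":0,"y":0,"z":0,"claw":10}]'

```text
time: 30.67
ee_pos: [0.5618, 0.0675, 0.1214]
eef_rot: [[-0.307, 0.952, 0.005], [0.952, 0.307, -0.0], [-0.001, 0.004, -1.0]]
ft_force: [-0.2, -0.1, -0.4]
width: 0.0165
```

```bash
python3 - <<'E'
from h import *
plan(.5092,.2944,.12)
s=get('side'); crop(s,'g3.png',200,150,300,250,6)
E
```

```text
t 30.67 pos [0.5618 0.0675 0.1214] psi 17.87 w 16.5 tool d mm [232.1  19.5   1.1] dist 233.0 rows 7.0
 F [-0.2 -0.1 -0.4]
```

View pics/g3.png

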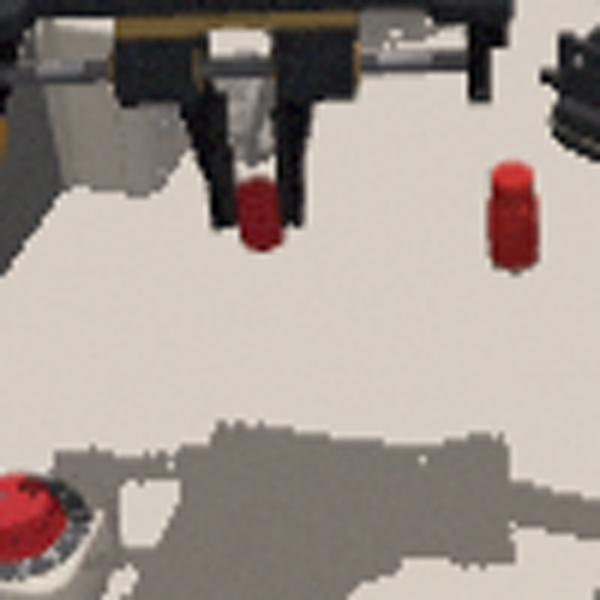

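Emit:
carry_out --deltas '[{"wx":0,"wy":0,"wz":0,"x":15,"y":1.5,"z":0,"claw":10},{"wx":0,"wy":0,"wz":0,"x":32,"y":3,"z":0,"claw":10},{"wx":0,"wy":0,"wz":0,"x":38,"y":3,"z":0,"claw":10},{"wx":0,"wy":0,"wz":0,"x":38,"y":3,"z":0,"claw":10},{"wx":0,"wy":0,"wz":0,"x":38,"y":3,"z":0,"claw":10},{"wx":0,"wy":0,"wz":0,"x":38,"y":3,"z":0,"claw":10},{"wx":0,"wy":0,"wz":0,"x":23,"y":2,"z":0,"claw":10},{"wx":0,"wy":0,"wz":0,"x":10,"y":1,"z":0,"claw":10}]'

```text
time: 31.38
ee_pos: [0.5046, 0.2968, 0.1161]
eef_rot: [[-0.31, 0.951, -0.004], [0.951, 0.31, -0.001], [0.001, -0.004, -1.0]]
ft_force: [-0.5, -0.5, -0.4]
width: 0.0164
```

Emit:
carry_out --deltas '[{"wx":0,"wy":0,"wz":0,"x":0,"y":0,"z":15,"claw":10},{"wx":0,"wy":0,"wz":0,"x":0,"y":0,"z":30,"claw":10},{"wx":0,"wy":0,"wz":0,"x":0,"y":0,"z":25,"claw":10},{"wx":0,"wy":0,"wz":0,"x":0,"y":0,"z":15,"claw":10},{"wx":0,"wy":0,"wz":0,"x":0,"y":0,"z":5,"claw":10},{"wx":0,"wy":0,"wz":0,"x":0,"y":0,"z":0,"claw":10},{"wx":0,"wy":0,"wz":0,"x":0,"y":0,"z":0,"claw":10},{"wx":0,"wy":0,"wz":0,"x":0,"y":0,"z":0,"claw":10}]'

```text
time: 32.05
ee_pos: [0.5086, 0.2943, 0.03]
eef_rot: [[-0.306, 0.952, 0.002], [0.952, 0.306, 0.001], [0.0, 0.002, -1.0]]
ft_force: [-0.2, -0.5, -0.1]
width: 0.016
```

```bash
python3 - <<'E'
from h import *
plan(.5092,.2944,.0035)
s=get('side'); crop(s,'g4.png',160,230,290,340,6)
E
```

```text
t 32.05 pos [0.5086 0.2943 0.03  ] psi 17.84 w 16.0 tool d mm [-0.1  0.6 26.5] dist 27.0 rows 1.0
 F [-0.2 -0.5 -0.1]
```

View pics/g4.png

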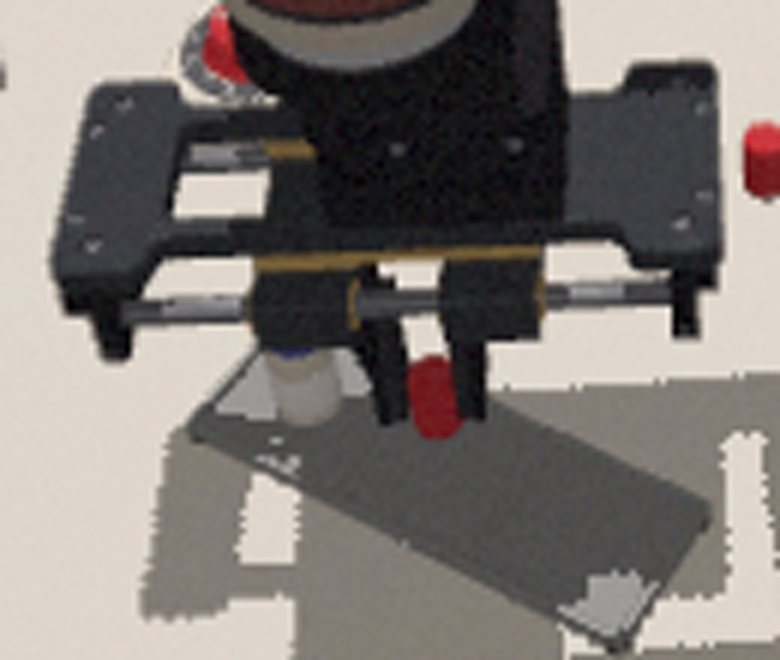

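Emit:
carry_out --deltas '[{"wx":0,"wy":0,"wz":0,"x":0,"y":0.5,"z":8,"claw":10},{"wx":0,"wy":0,"wz":0,"x":0,"y":0,"z":10,"claw":10},{"wx":0,"wy":0,"wz":0,"x":0,"y":0,"z":5,"claw":10},{"wx":0,"wy":0,"wz":0,"x":0,"y":0,"z":0,"claw":10},{"wx":0,"wy":0,"wz":0,"x":0,"y":0,"z":0,"claw":10}]'

```text
time: 32.52
ee_pos: [0.5073, 0.2941, 0.005]
eef_rot: [[-0.307, 0.952, -0.002], [0.952, 0.307, -0.001], [-0.0, -0.002, -1.0]]
ft_force: [-0.5, -0.6, 0.4]
width: 0.0161
```

Emit:
carry_out --deltas '[{"wx":0,"wy":0,"wz":0,"x":0,"y":0,"z":0.8,"claw":10},{"wx":0,"wy":0,"wz":0,"x":0,"y":0,"z":0,"claw":10},{"wx":0,"wy":0,"wz":0,"x":0,"y":0,"z":0,"claw":10}]'

```text
time: 32.77
ee_pos: [0.5083, 0.2945, 0.0054]
eef_rot: [[-0.307, 0.952, 0.0], [0.952, 0.307, 0.0], [0.0, 0.001, -1.0]]
ft_force: [0.4, 0.5, 0.3]
width: 0.0161
```

Emit:
carry_out --deltas '[{"wx":0,"wy":0,"wz":0,"x":0,"y":0,"z":0.8,"claw":10},{"wx":0,"wy":0,"wz":0,"x":0,"y":0,"z":0,"claw":10}]'

```text
time: 32.93
ee_pos: [0.5082, 0.2944, 0.0045]
eef_rot: [[-0.307, 0.952, 0.0], [0.952, 0.307, 0.0], [0.0, 0.0, -1.0]]
ft_force: [0.6, 0.4, 0.3]
width: 0.0164
```

Emit:
carry_out --deltas '[{"wx":0,"wy":0,"wz":0,"x":0,"y":0,"z":0.8,"claw":10},{"wx":0,"wy":0,"wz":0,"x":0,"y":0,"z":0,"claw":10}]'

```text
time: 33.1
ee_pos: [0.508, 0.2944, 0.0035]
eef_rot: [[-0.307, 0.952, -0.0], [0.952, 0.307, 0.0], [0.0, -0.0, -1.0]]
ft_force: [0.2, -0.3, -0.8]
width: 0.0163
```

Emit:
carry_out --deltas '[{"wx":0,"wy":0,"wz":0,"x":0,"y":0,"z":0.7,"claw":10},{"wx":0,"wy":0,"wz":0,"x":0,"y":0,"z":0,"claw":10}]'

```text
time: 33.27
ee_pos: [0.5082, 0.2944, 0.0031]
eef_rot: [[-0.307, 0.952, 0.0], [0.952, 0.307, 0.0], [0.0, 0.0, -1.0]]
ft_force: [-0.3, -0.0, 2.3]
width: 0.016
```

Contact (2.3 N). Release.

Emit:
carry_out --deltas '[{"wx":0,"wy":0,"wz":0,"x":0,"y":0,"z":0,"claw":24},{"wx":0,"wy":0,"wz":0,"x":0,"y":0,"z":0,"claw":32},{"wx":0,"wy":0,"wz":0,"x":0,"y":0,"z":0,"claw":32},{"wx":0,"wy":0,"wz":0,"x":0,"y":0,"z":0,"claw":32},{"wx":0,"wy":0,"wz":0,"x":0,"y":0,"z":-10,"claw":32},{"wx":0,"wy":0,"wz":0,"x":0,"y":0,"z":-30,"claw":32},{"wx":0,"wy":0,"wz":0,"x":0,"y":0,"z":-40,"claw":32},{"wx":0,"wy":0,"wz":0,"x":0,"y":0,"z":-30,"claw":32}]'

```text
time: 33.93
ee_pos: [0.5083, 0.2945, 0.1157]
eef_rot: [[-0.307, 0.952, 0.001], [0.952, 0.307, 0.0], [0.0, 0.001, -1.0]]
ft_force: [0.7, -0.4, 0.8]
width: 0.0276
```

Emit:
carry_out --deltas '[{"wx":0,"wy":0,"wz":0,"x":0,"y":0,"z":0,"claw":40},{"wx":0,"wy":0,"wz":0,"x":0,"y":0,"z":0,"claw":40}]'

```text
time: 34.1
ee_pos: [0.5102, 0.2953, 0.1166]
eef_rot: [[-0.307, 0.952, 0.006], [0.952, 0.307, 0.002], [0.0, 0.006, -1.0]]
ft_force: [-0.7, -0.9, -0.5]
width: 0.0325
```

```bash
python3 - <<'E'
from h import *
plan(.4400,.1425,.115)
s=get('side'); crop(s,'g5.png',160,230,340,340,4.4)
E
```

```text
t 34.1 pos [0.5102 0.2953 0.1166] psi 17.86 w 32.5 tool d mm [-123.9 -113.7    0.8] dist 168.0 rows 4.0
 F [-0.7 -0.9 -0.5]
```

View pics/g5.png

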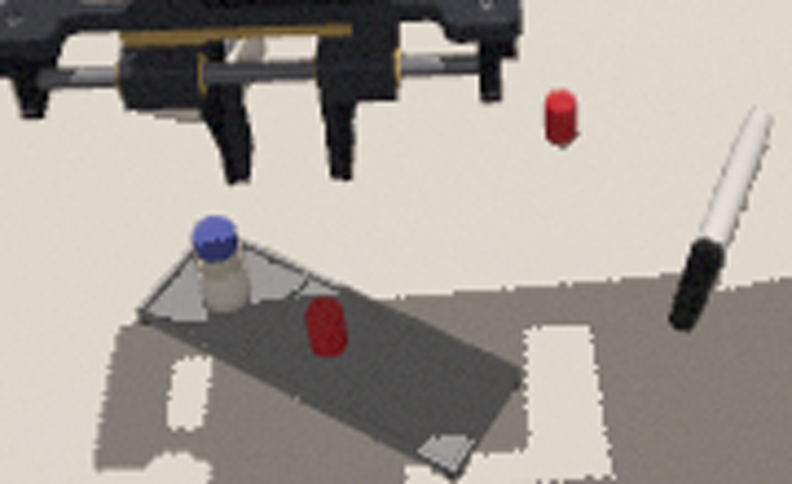

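Emit:
carry_out --deltas '[{"wx":0,"wy":0,"wz":0,"x":-12,"y":-11,"z":0,"claw":40},{"wx":0,"wy":0,"wz":0,"x":-24,"y":-22,"z":0,"claw":40},{"wx":0,"wy":0,"wz":0,"x":-27,"y":-25,"z":0,"claw":40},{"wx":0,"wy":0,"wz":0,"x":-27,"y":-25,"z":0,"claw":40},{"wx":0,"wy":0,"wz":0,"x":-22,"y":-20,"z":0,"claw":40},{"wx":0,"wy":0,"wz":0,"x":-11,"y":-10,"z":0,"claw":40},{"wx":0,"wy":0,"wz":0,"x":0,"y":0,"z":0,"claw":40}]'

```text
time: 34.73
ee_pos: [0.4354, 0.1402, 0.1108]
eef_rot: [[-0.304, 0.953, -0.004], [0.953, 0.304, -0.001], [0.0, -0.005, -1.0]]
ft_force: [0.9, 0.1, 0.6]
width: 0.0344
```

Emit:
carry_out --deltas '[{"wx":0,"wy":0,"wz":0,"x":0,"y":0,"z":15,"claw":40},{"wx":0,"wy":0,"wz":0,"x":0,"y":0,"z":30,"claw":40},{"wx":0,"wy":0,"wz":0,"x":0,"y":0,"z":20,"claw":40},{"wx":0,"wy":0,"wz":0,"x":0,"y":0,"z":10,"claw":40},{"wx":0,"wy":0,"wz":0,"x":0,"y":0,"z":0,"claw":40},{"wx":0,"wy":0,"wz":0,"x":0,"y":0,"z":0,"claw":40},{"wx":0,"wy":0,"wz":0,"x":0,"y":0,"z":0,"claw":40}]'

```text
time: 35.32
ee_pos: [0.4392, 0.1431, 0.0387]
eef_rot: [[-0.307, 0.952, 0.001], [0.952, 0.307, 0.0], [-0.0, 0.001, -1.0]]
ft_force: [1.0, -0.2, 0.4]
width: 0.035
```

```bash
python3 - <<'E'
from h import *
plan(.4400,.1425,-.001)
s=get('side'); crop(s,'h1.png',230,180,340,280,7)
E
```

```text
t 35.32 pos [0.4392 0.1431 0.0387] psi 17.88 w 35.0 tool d mm [-0.8  0.5 39.8] dist 40.0 rows 2.0
 F [ 1.  -0.2  0.4]
```

View pics/h1.png

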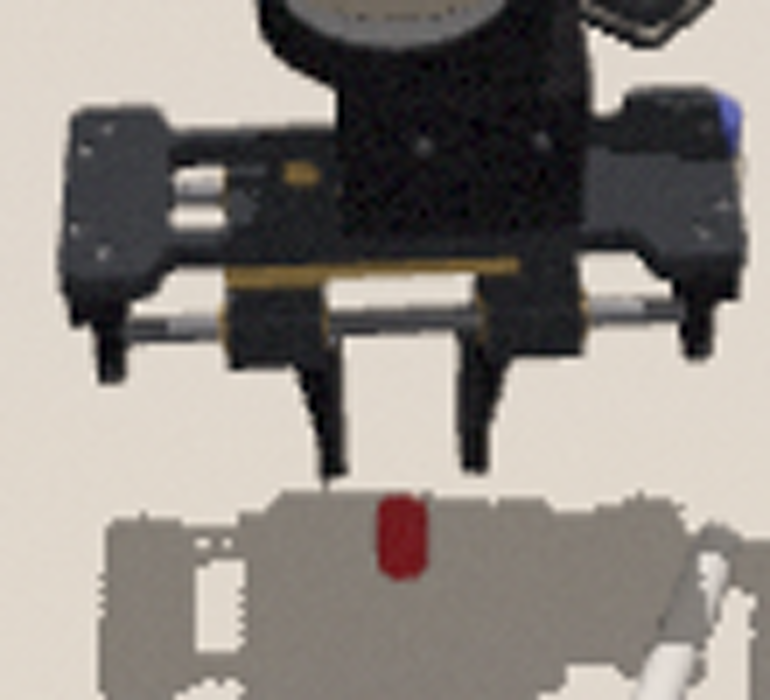

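Emit:
carry_out --deltas '[{"wx":0,"wy":0,"wz":0,"x":-0.6,"y":0.5,"z":10,"claw":40},{"wx":0,"wy":0,"wz":0,"x":0,"y":0,"z":15,"claw":40},{"wx":0,"wy":0,"wz":0,"x":0,"y":0,"z":10,"claw":40},{"wx":0,"wy":0,"wz":0,"x":0,"y":0,"z":4,"claw":40},{"wx":0,"wy":0,"wz":0,"x":0,"y":0,"z":0,"claw":40},{"wx":0,"wy":0,"wz":0,"x":0,"y":0,"z":0,"claw":40},{"wx":0,"wy":0,"wz":0,"x":0,"y":0,"z":0,"claw":40}]'

```text
time: 35.95
ee_pos: [0.4394, 0.1423, -0.0007]
eef_rot: [[-0.307, 0.952, 0.001], [0.952, 0.307, 0.0], [-0.0, 0.001, -1.0]]
ft_force: [-0.4, -0.5, 0.3]
width: 0.0349
```

```bash
python3 - <<'E'
from h import *
plan(.4400,.1425,-.001)
s=get('side'); crop(s,'h2.png',250,220,320,280,10)
E
```

```text
t 35.95 pos [ 0.4394  0.1423 -0.0007] psi 17.86 w 34.9 tool d mm [-0.   0.6  0.3] dist 1.0 rows 1.0
 F [-0.4 -0.5  0.3]
```

View pics/h2.png

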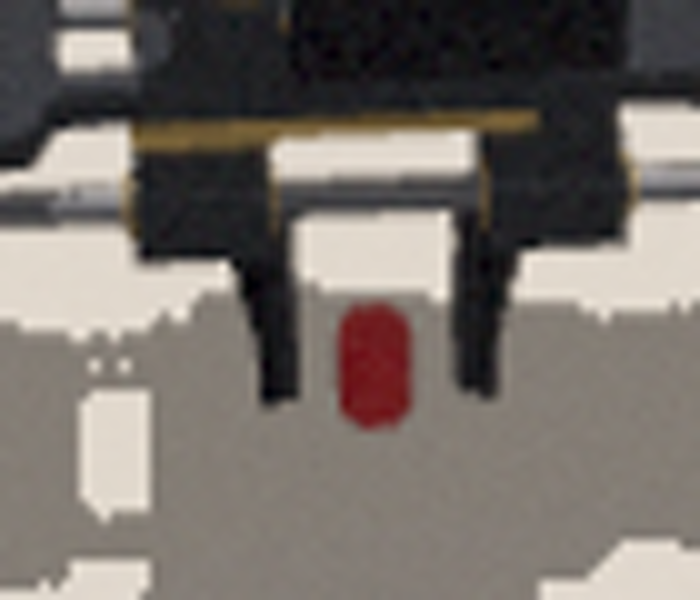

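Emit:
carry_out --deltas '[{"wx":0,"wy":0,"wz":0,"x":0,"y":0,"z":0,"claw":25},{"wx":0,"wy":0,"wz":0,"x":0,"y":0,"z":0,"claw":10},{"wx":0,"wy":0,"wz":0,"x":0,"y":0,"z":0,"claw":10},{"wx":0,"wy":0,"wz":0,"x":0,"y":0,"z":0,"claw":10},{"wx":0,"wy":0,"wz":0,"x":0,"y":0,"z":0,"claw":10}]' --squeeze 12

```text
time: 36.42
ee_pos: [0.4391, 0.1423, -0.001]
eef_rot: [[-0.307, 0.952, 0.0], [0.952, 0.307, 0.0], [-0.0, 0.0, -1.0]]
ft_force: [0.1, -0.2, 1.3]
width: 0.0157
```

Emit:
carry_out --deltas '[{"wx":0,"wy":0,"wz":0,"x":0,"y":0,"z":-5,"claw":10},{"wx":0,"wy":0,"wz":0,"x":0,"y":0,"z":-20,"claw":10},{"wx":0,"wy":0,"wz":0,"x":0,"y":0,"z":-35,"claw":10},{"wx":0,"wy":0,"wz":0,"x":0,"y":0,"z":-35,"claw":10},{"wx":0,"wy":0,"wz":0,"x":0,"y":0,"z":-20,"claw":10},{"wx":0,"wy":0,"wz":0,"x":0,"y":0,"z":-5,"claw":10},{"wx":0,"wy":0,"wz":0,"x":0,"y":0,"z":0,"claw":10}]'

```text
time: 37.0
ee_pos: [0.4405, 0.1425, 0.1211]
eef_rot: [[-0.307, 0.952, 0.005], [0.952, 0.307, 0.001], [-0.001, 0.004, -1.0]]
ft_force: [-0.2, 0.1, 0.1]
width: 0.0164
```

```bash
python3 - <<'E'
from h import *
plan(.4537,.3073,.12)
E
```

```text
t 37.0 pos [0.4405 0.1425 0.1211] psi 17.87 w 16.4 tool d mm [152.8  63.1   1.2] dist 165.0 rows 5.0
 F [-0.2  0.1  0.1]
```

Emit:
carry_out --deltas '[{"wx":0,"wy":0,"wz":0,"x":14,"y":6,"z":0,"claw":10},{"wx":0,"wy":0,"wz":0,"x":28,"y":12,"z":0,"claw":10},{"wx":0,"wy":0,"wz":0,"x":34,"y":14,"z":0,"claw":10},{"wx":0,"wy":0,"wz":0,"x":34,"y":14,"z":0,"claw":10},{"wx":0,"wy":0,"wz":0,"x":28,"y":11,"z":0,"claw":10},{"wx":0,"wy":0,"wz":0,"x":15,"y":6,"z":0,"claw":10},{"wx":0,"wy":0,"wz":0,"x":0,"y":0,"z":0,"claw":10}]'

```text
time: 37.58
ee_pos: [0.4505, 0.3096, 0.1166]
eef_rot: [[-0.31, 0.951, -0.003], [0.951, 0.31, -0.0], [0.001, -0.003, -1.0]]
ft_force: [-0.3, -0.3, -0.7]
width: 0.016
```

Emit:
carry_out --deltas '[{"wx":0,"wy":0,"wz":0,"x":0,"y":0,"z":15,"claw":10},{"wx":0,"wy":0,"wz":0,"x":0,"y":0,"z":30,"claw":10},{"wx":0,"wy":0,"wz":0,"x":0,"y":0,"z":25,"claw":10},{"wx":0,"wy":0,"wz":0,"x":0,"y":0,"z":15,"claw":10},{"wx":0,"wy":0,"wz":0,"x":0,"y":0,"z":5,"claw":10},{"wx":0,"wy":0,"wz":0,"x":0,"y":0,"z":0,"claw":10},{"wx":0,"wy":0,"wz":0,"x":0,"y":0,"z":0,"claw":10},{"wx":0,"wy":0,"wz":0,"x":0,"y":0,"z":0,"claw":10}]'

```text
time: 38.25
ee_pos: [0.4529, 0.3073, 0.03]
eef_rot: [[-0.306, 0.952, 0.002], [0.952, 0.306, 0.001], [0.0, 0.002, -1.0]]
ft_force: [0.6, -0.5, 0.2]
width: 0.0162
```

```bash
python3 - <<'E'
from h import *
plan(.4537,.3073,.003)
s=get('side'); crop(s,'h3.png',160,230,300,340,5.5)
E
```

```text
t 38.25 pos [0.4529 0.3073 0.03  ] psi 17.84 w 16.2 tool d mm [-0.3  0.7 27. ] dist 27.0 rows 1.0
 F [ 0.6 -0.5  0.2]
```

View pics/h3.png

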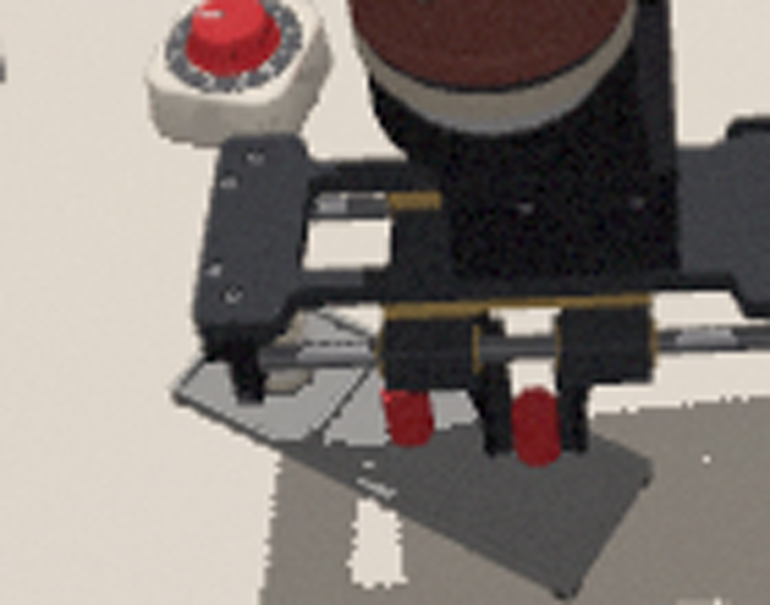

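Emit:
carry_out --deltas '[{"wx":0,"wy":0,"wz":0,"x":0,"y":0.7,"z":8,"claw":10},{"wx":0,"wy":0,"wz":0,"x":0,"y":0,"z":10,"claw":10},{"wx":0,"wy":0,"wz":0,"x":0,"y":0,"z":6,"claw":10},{"wx":0,"wy":0,"wz":0,"x":0,"y":0,"z":0,"claw":10},{"wx":0,"wy":0,"wz":0,"x":0,"y":0,"z":0,"claw":10},{"wx":0,"wy":0,"wz":0,"x":0,"y":0,"z":0,"claw":10}]'

```text
time: 38.8
ee_pos: [0.4523, 0.3073, 0.0046]
eef_rot: [[-0.307, 0.952, -0.001], [0.952, 0.307, -0.0], [-0.0, -0.001, -1.0]]
ft_force: [0.3, -0.4, -0.4]
width: 0.0167
```

Emit:
carry_out --deltas '[{"wx":0,"wy":0,"wz":0,"x":0,"y":0,"z":0.8,"claw":10},{"wx":0,"wy":0,"wz":0,"x":0,"y":0,"z":0,"claw":10},{"wx":0,"wy":0,"wz":0,"x":0,"y":0,"z":0,"claw":10}]'

```text
time: 39.05
ee_pos: [0.4526, 0.3075, 0.0041]
eef_rot: [[-0.307, 0.952, 0.0], [0.952, 0.307, 0.0], [0.0, 0.0, -1.0]]
ft_force: [-0.5, -0.4, 0.2]
width: 0.0163
```

Emit:
carry_out --deltas '[{"wx":0,"wy":0,"wz":0,"x":0,"y":0,"z":0.8,"claw":10},{"wx":0,"wy":0,"wz":0,"x":0,"y":0,"z":0,"claw":10}]'

```text
time: 39.22
ee_pos: [0.4526, 0.3074, 0.0032]
eef_rot: [[-0.307, 0.952, 0.0], [0.952, 0.307, 0.0], [0.0, 0.0, -1.0]]
ft_force: [0.8, -0.2, -0.1]
width: 0.0163
```

Emit:
carry_out --deltas '[{"wx":0,"wy":0,"wz":0,"x":0,"y":0,"z":0.8,"claw":10},{"wx":0,"wy":0,"wz":0,"x":0,"y":0,"z":0,"claw":10}]'

```text
time: 39.38
ee_pos: [0.4528, 0.3075, 0.0029]
eef_rot: [[-0.307, 0.952, 0.0], [0.952, 0.307, 0.0], [0.0, 0.0, -1.0]]
ft_force: [-0.3, 0.2, 4.0]
width: 0.0165
```

Emit:
carry_out --deltas '[{"wx":0,"wy":0,"wz":0,"x":0,"y":0,"z":0,"claw":24},{"wx":0,"wy":0,"wz":0,"x":0,"y":0,"z":0,"claw":32},{"wx":0,"wy":0,"wz":0,"x":0,"y":0,"z":0,"claw":32},{"wx":0,"wy":0,"wz":0,"x":0,"y":0,"z":0,"claw":32},{"wx":0,"wy":0,"wz":0,"x":0,"y":0,"z":-10,"claw":32},{"wx":0,"wy":0,"wz":0,"x":0,"y":0,"z":-30,"claw":32},{"wx":0,"wy":0,"wz":0,"x":0,"y":0,"z":-40,"claw":32},{"wx":0,"wy":0,"wz":0,"x":0,"y":0,"z":-40,"claw":32}]'

```text
time: 40.05
ee_pos: [0.4514, 0.3069, 0.1233]
eef_rot: [[-0.307, 0.952, -0.002], [0.952, 0.307, -0.001], [-0.0, -0.003, -1.0]]
ft_force: [1.3, 1.0, 0.8]
width: 0.0274
```

Emit:
carry_out --deltas '[{"wx":0,"wy":0,"wz":0,"x":0,"y":0,"z":-40,"claw":32},{"wx":0,"wy":0,"wz":0,"x":-35,"y":-5,"z":-20,"claw":32},{"wx":0,"wy":0,"wz":0,"x":-38,"y":-8,"z":0,"claw":32},{"wx":0,"wy":0,"wz":0,"x":-38,"y":-8,"z":0,"claw":32},{"wx":0,"wy":0,"wz":0,"x":-38,"y":-8,"z":0,"claw":32},{"wx":0,"wy":0,"wz":0,"x":-38,"y":-8,"z":0,"claw":32},{"wx":0,"wy":0,"wz":0,"x":-38,"y":-8,"z":0,"claw":32},{"wx":0,"wy":0,"wz":0,"x":-38,"y":-8,"z":0,"claw":32}]'

```text
time: 40.72
ee_pos: [0.4827, 0.0391, 0.1834]
eef_rot: [[-0.307, 0.952, 0.001], [0.952, 0.307, -0.0], [-0.0, 0.001, -1.0]]
ft_force: [1.4, 0.7, 0.5]
width: 0.0275
```

Emit:
carry_out --deltas '[{"wx":0,"wy":0,"wz":0,"x":-20,"y":-5,"z":0,"claw":32},{"wx":0,"wy":0,"wz":0,"x":0,"y":0,"z":0,"claw":32},{"wx":0,"wy":0,"wz":0,"x":0,"y":0,"z":0,"claw":32},{"wx":0,"wy":0,"wz":0,"x":0,"y":0,"z":0,"claw":32}]'

```text
time: 41.05
ee_pos: [0.4842, 0.0208, 0.1828]
eef_rot: [[-0.306, 0.952, 0.0], [0.952, 0.306, 0.001], [0.0, 0.0, -1.0]]
ft_force: [0.0, 0.2, -0.1]
width: 0.0276
```

```bash
python3 - <<'E'
from h import *
import pickle
s=get('side'); t=get('top'); pickle.dump((t,s),open('im2.pkl','wb'))
crop(s,'z1.png',0,0,560,420,1.4); crop(t,'z2.png',0,0,560,420,1.4)
E
```

```text
(no output)
```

View pics/z1.png

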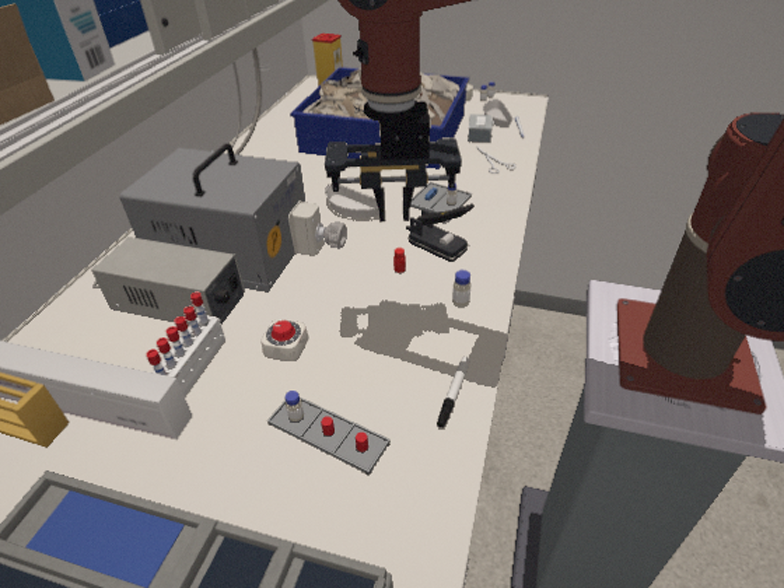

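View pics/z2.png

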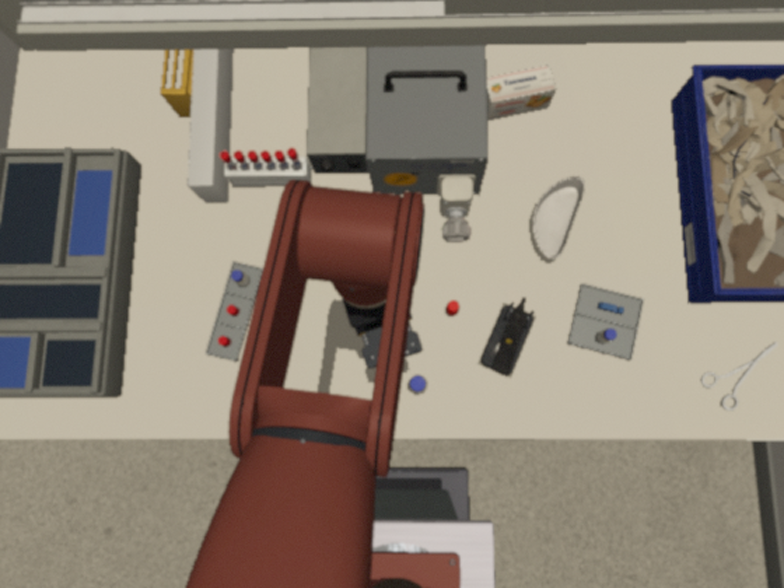

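```bash
python3 - <<'E'
from h import *; import pickle
t,s=pickle.load(open('im2.pkl','rb'))
L=(.5092,.2944,-13.1);S=(.4865,-.3642,-15.0)
def loc(p,T):
    a=np.radians(T[2]);d=p[:2]-np.array(T[:2]);return (np.array([np.cos(a)*d[0]+np.sin(a)*d[1],-np.sin(a)*d[0]+np.cos(a)*d[1]])*1000).round(1)
for n,col,a,b,r,h,T in (('vialA','blue',(169,196),(209,284),8,10,L),('stA','red',(166,221),(234,304),8.5,25,L),('stB','red',(160,243),(258,316),8.5,25,L),('vialB','blue',(436,239),(323,138),8,10,S)):
    ca,sa,_=seg(t,col,a,10);cb,sb,_=seg(s,col,b,10); x,e=fit([t,s],[ca,cb],r/1000,h/1000); print(n,x.round(4),round(e,2),'tray frame mm',loc(x,T),sa[4],sb[4])
ca,sa,m=seg(t,'clamp',(436,219),10);cb,sb,m2=seg(s,'clamp',(308,138),9); p=tri([t,s],[ca,cb]); print('clamp',p,loc(p,S),sa,sb)
crop(t,'y1.png',140,180,200,265,7); crop(t,'y2.png',400,195,465,260,9);crop(s,'y3.png',285,120,345,160,12)
t0,s0=pickle.load(open('im.pkl','rb'))
# timer/pen change in side/top
for nm,x0,y0,x1,y1 in(('timer side',185,222,222,260),('pen side',308,250,340,310)):
    print(nm,cv2.absdiff(t0['color'],t0['color']).max(), cv2.phaseCorrelate(s0['color'][y0:y1,x0:x1].mean(2),s['color'][y0:y1,x0:x1].mean(2)))
E
```

```text
vialA [0.5642 0.2817 0.042 ] 0.28 tray frame mm [56.5  0.1] 46 80
stA [0.5079 0.2952 0.0066] 0.32 tray frame mm [-1.4  0.5] 46 103
stB [0.453  0.3074 0.0066] 0.31 tray frame mm [-57.7  -0.1] 47 107
vialB [ 0.4612 -0.3609  0.0326] 0.79 tray frame mm [-25.3  -3.3] 48 9
clamp [ 0.51156059 -0.37335829  0.01075868] [26.6 -2.4] [428 216  17   8  70] [304 134   8   9  44]
timer side 0 ((-0.03906381363977829, -0.015322181447945837), 0.9993699031606657)
pen side 0 ((-0.10320727595702905, -0.18794959204134898), 0.587999739279724)
```

View pics/y1.png

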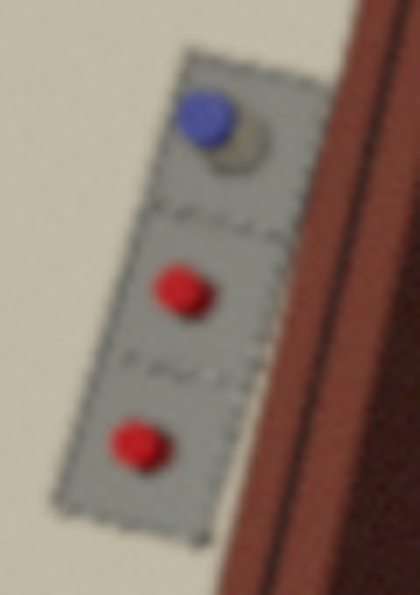

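View pics/y2.png

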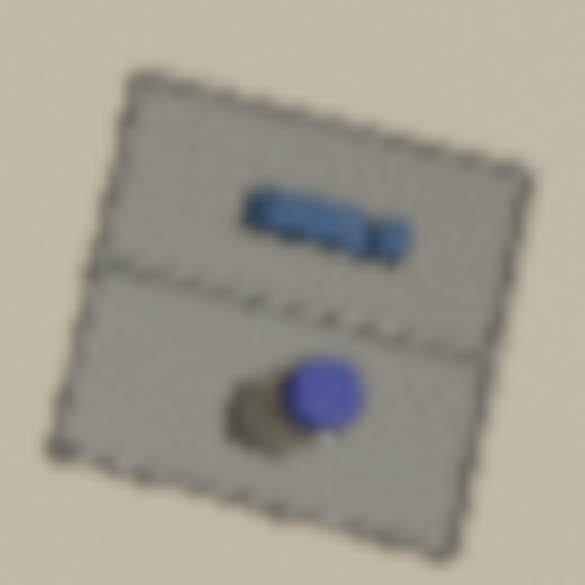

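View pics/y3.png

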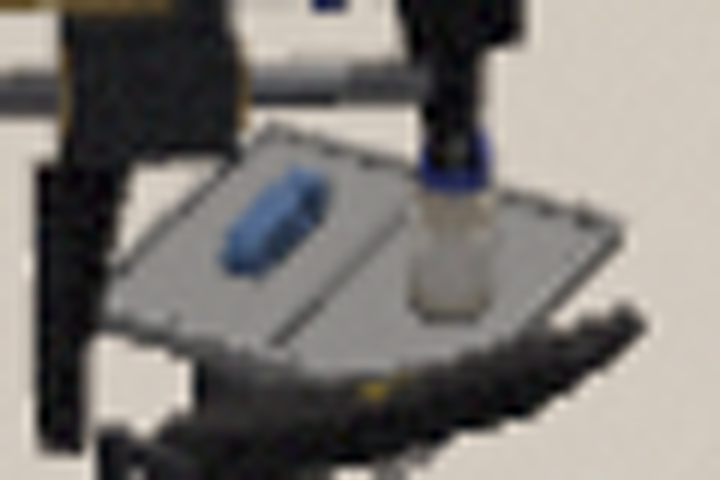

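```bash
python3 - <<'E'
from plant import env, job
print(job.hand_in(), env.state()['time'])
E
```

```text
the job is handed in; nothing more can be done
the job is handed in; nothing more can be done
```

Both kits are made up and the job is handed in, at about 41 s of the 115 s allowed. It gave no verdict.

**What went where:**
- **Long tray:** one vial in the far compartment, and the two stoppers in the middle and near ones.
- **Square tray:** the other vial in the near compartment, and the clamp lying flat in the far one with its length along the compartment.
- **Look-alikes left alone:** the larger blue-capped bottle at top-view pixel (298,274) and the all-red bottle at (323,219).

Each thing was lowered until the wrist felt 2 to 6 N, then released.

**Last checks, two-view, in each tray's own frame (mm):**

| Thing | x | y |
|---|---|---|
| Vial, long tray | +56.5 | 0 |
| Middle stopper | -1.4 | +0.5 |
| Near stopper | -57.7 | 0 |
| Vial, square tray | -25 | -3 |
| Clamp | +26.6 | -2.4 |

All are well inside the limits. The pictures show everything upright or flat and off the ribs, the timer and pen unmoved to within about 0.2 px in the side view, and the gripper clear.

**What disagreed:**
- **Tool height:** the reported TCP height read about 20 to 25 mm lower than the side camera showed. Nominal tip heights below zero also gave no contact. I set heights from the pictures and the felt contact instead.
- **Square-tray vial:** in the last side view the gripper hid part of its cap, so that fit is poorer (0.8 px, cap height off by about 8 mm). Its position rests mainly on the top view and the release pose (0.460, -0.358), which agree.

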